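# Put the iron head away in the slope-fronted case and lock it

### The job

Put the golf iron head away in the sloping case: first lift the wooden wedge out of the door track and lay it on the bench, then lay the iron head flat on the open part of the bed, behind the track. Slide the blue door fully shut against its jamb, then press the red lock plunger all the way down to its stop and let it spring back. Leave the red tin, the brush and the jar where they are.

Things in the scene. Friction and masses are not known exactly. Their poses are not given: they have to be found in the camera images.
- bed: Grey fixed case, 190 mm up the slope x 394 mm wide, tilted 25 degrees to face the robot and up. Origin: centre of the open bay, on the bed surface, 140 mm above the bench. Its x points up the slope, y left along the track, z square out of the bed. Bed (z = 0) for the head: x -60 to 60, bay y -85 to 85 mm. Right of it (y -257 to -85) a fixed cover, top z 38 mm. Upper rail x 60 to 81, to z 54 mm.
- track (a point): Middle of the door track's floor in the open bay: x -85, y 0, z 0 mm in the bed frame (same axes). The track is a channel along y, x -104 to -66 mm, between two lips each 6 mm wide (x -110 to -104 and -66 to -60) and only 4 mm high. The bench in front of the case is free and can take the wedge.
- jamb (a point): Top edge of the left jamb, on the face that the door shuts against: y 85 mm in the bed frame (same axes); the jamb is 10 mm thick and stands to z 54 mm. Beyond it, y 95 to 129 mm, is the lock housing, top z 34 mm.
- door (a joint): Blue sliding door: 0 m is shut against the left jamb, positive is open to the right (-y of bed), 0.15 to 0.17 at the start, 0.172 at most. Panel at z 44 to 50 mm of bed, y -85 to 85 mm less the opening; its skirt (x -99 to -89 mm) reaches down to z 4 mm in the track, so a thing in the track stops it. About 2 N of friction; stays where left.
- door_handle (a point): Middle of the top of the black pull rib near the door's left edge: x -20, y 55 less the opening, z 78 mm in the bed frame (same axes). The rib is 100 mm long up the slope, 14 mm wide along y, and stands 28 mm above the panel. Its side faces can be pushed along y.
- plunger (a joint): Red sprung lock plunger: 0 m is out, positive is pressed in along -z of bed, stop at 0.014 m. Spring force 3 N at first, 10 N at the stop; it comes back out when let go.
- plunger_top (a point): Centre of the top of the red plunger cap, 28 mm in diameter, on the lock housing left of the jamb: x -20, y 112, z 66 mm in the bed frame when out (same axes).
- wood_wedge: Beech wedge, 90 mm long (its y), 32 mm wide (its x), 22 mm high at the thick end (its -y), tapering to 6 mm at the other. Origin: middle of its underside, z up. Starts flat on the floor of the door track, lying along it, tilted with the case. 0.05 kg. Grip across its width nearer the thick end.
- iron_head: Bright steel golf iron head, 93 x 125 x 20 mm (x, y, z), 0.26 kg, lying flat on the bench in front of the case. Origin: underside, middle of the outline. The blade is a 17 mm thick plate with corners at (-42, -55), (6, -55), (-16, 14) and (-39, 15) mm; the hosel, a 13 mm rod 7 mm up, runs from (-16, 26) to (43, 57) mm. Grip across the blade, near (-21, -25) mm.
- pin_jar: Clear jar of pins with a teal lid, 56 mm in diameter, 74 mm high, standing; bystander to the right of the case. Origin: centre of its underside.
- tin_box: Red closed tin box, 87 x 118 x 44 mm (x, y, z); bystander to the right of the case. Origin: centre of its underside.
- brush: Flat brush with a wooden handle, 180 mm long (its y), lying; bystander at the right. Origin: middle, underside.

How it is judged (in metres and radians):
On the way, in this order (a step that is already met when the one before it is completed fails the run):
1. the wedge is lifted out of the track in the fingers (z of wood_wedge in the frame of bed above 0.02 m and contact force between the fingers and wood_wedge above 0.5 N), for 0.1 s.
2. the wedge lies on the bench, out of the track, let go (height (world z) of wood_wedge between -0.02 and 0.025 m and linear speed of wood_wedge below 0.03 m/s and contact force between the fingers and wood_wedge below 0.1 N), for 0.2 s.
3. the iron head lies flat on the open part of the bed, let go (x of iron_head in the frame of bed between -0.05 and 0.05 m and y of iron_head in the frame of bed between -0.05 and 0.05 m and z of iron_head in the frame of bed below 0.025 m and angle between the z axis of iron_head and the z axis of bed, either way round below 0.3 rad and linear speed of iron_head below 0.03 m/s and contact force between the fingers and iron_head below 0.1 N), for 0.2 s.
4. the door is shut against the jamb (value of joint door below 0.004 m), for 0.2 s.
5. the plunger is pressed to its stop while the door is shut (value of joint plunger above 0.0125 m and value of joint door below 0.004 m), for 0.05 s.
At the end, for the whole second after the job is handed in: Door shut within 4 mm; plunger sprung back within 2 mm; iron head still and flat (within 0.3 rad) on the bed, its origin within 50 mm of the bay centre along the bed's x and y and under 25 mm above the bed; wedge still on the bench, its origin under 25 mm above it (value of joint door below 0.004 m and value of joint plunger below 0.002 m and x of iron_head in the frame of bed between -0.05 and 0.05 m and y of iron_head in the frame of bed between -0.05 and 0.05 m and z of iron_head in the frame of bed below 0.025 m and angle between the z axis of iron_head and the z axis of bed, either way round below 0.3 rad and linear speed of each of iron_head, wood_wedge below 0.03 m/s and height (world z) of wood_wedge between -0.02 and 0.025 m); the robot touches nothing.
It fails at once if the red tin is moved by more than 30 mm (distance of tin_box from where it was at the start of the episode above 0.03 m).
It fails at once if the brush is moved by more than 30 mm (distance of brush from where it was at the start of the episode above 0.03 m).
It fails at once if the jar is moved by more than 30 mm or tipped (distance of pin_jar from where it was at the start of the episode above 0.03 m or angle between pin_jar's own z axis and vertical above 0.4 rad).
It also fails if it takes over 72 s, if anything falls off the work surface, if the arm or the gripper's body presses on something with over 40 N, if the wrist force passes 120 N, or if a joint passes its speed limit or range.

### The arm

A 6-joint arm with a two-finger parallel gripper is mounted at the origin on a cart in front of the work surface, level with it; the furniture and walls round the work are solid. World frame = base frame: x ahead of the robot, y to its left, z up, the work surface at z = 0. Lengths are in m, angles in degrees, forces in N, time in s.
With the tool pointing down it reaches from about 0.35 to 0.875 m from the base axis. Payload 4.2 kg.
Tool frame: the origin (TCP) lies at the very end of the fingers, on their centre line; the grasp point (between the pads) lies 19 mm behind it; z points along the fingers, y is the direction in which the jaws open and shut (so a half turn about z gives the same grasp; the last joint's range is limited). The gripper opens to 87 mm and grips with 3 to 60 N. Pads are 19 mm wide; open, the fingers measure 117 mm over their backs; the gripper's body (75 mm by 190 mm) begins 51 mm behind the grasp point.
Start: joints at [-61.73, 22.042, 0.453, 0, -68.411, -14.817], TCP at [0.145, -0.608, 0.223] pointing down, gripper open.
Joint ranges: [-179.83, 179.83], [-69.29, 118.12], [-61.27, 80.66], [-181.25, 117.63], [-171.15, -9.14], [-177.46, 177.46]. Speed limits (degrees/s): [159.86, 159.86, 180, 180, 180, 180].

### API

Orientations are given as a 3x3 rotation matrix whose columns are the frame's x, y, z axes.
In Python, from station import r, imaging gives the robot as it stands. The module is installed in compiled form; this text tells all that it offers.
- The arm moves only by the tool move_arm, never from a script. Its argument "motion" is one flat list of numbers, 7 for each row, row after row: the shift along the tool's x, y, z in units of 40 mm (1.0 is 40 mm), then the turn, a rotation vector about the tool's x, y, z in units of 5 degrees (1.0 is 5 degrees), then the gripper's target within -1 to 1 (shut at 1, half-way at 0, fully open at -1). In form: [dx, dy, dz, wx, wy, wz, gripper, dx, dy, dz, wx, wy, wz, gripper, ...]. A call has 1 to 20 rows; each row is the pose to reach, as a shift and turn from the pose measured when the call began, along the tool's axes at that moment; what a row does not reach only later rows make up. A row lasts 1/12 s, in which the tool goes at most 41.7 mm and 7.16 degrees, less where a joint would pass 70% of its speed; a pose out of reach is approached as far as the arm can. A call with a gripper value outside its range is refused whole. The fingers move at their own pace and stop on an object; the grip force is fixed at half the most. Time passes only in rows, so rows that repeat a pose let the fingers close. It gives the time, the measured TCP pose, the force and the opening at its end, in the units of the state.
- r.sense(): the state, without advancing time (a new reading comes with each control period).
- imaging.capture(name): name is "scene" or "side" or "wrist"; returns the picture (384x512x3 uint8, blue, green, red); there is no depth.
- imaging.camera_params(name): a dict with "intrinsics" (3x3 intrinsics, pixels), "world_from_camera" (4x4, takes a point from camera to world coordinates). Camera axes: x right, y down, z forward; pixel columns grow to the right and rows downward; lengths in m; the calibration is good to about 2 mm. The wrist camera is an equidistant fisheye: a pixel r from the principal point sees the ray r / f radians off the axis. A picture is of the moment at which its call begins: read the wrist's pose just before it. camera_params takes no time and is no camera call; for the wrist camera it gives the pose at the moment of the call.
- r.finish_job(): hands the job in, once; it reports no verdict.
The state is a dict: "time_s": time; "joints": joint angles; "joint_velocities": joint speeds; "effort": joint torques, N m; "tcp_pos": TCP position; "ee_rot": TCP orientation; "wrist_force": force on the tool from outside, world axes, zero at the start; "moment": the same for the moment, N m; "gripper_width": opening from 0.0 (shut) to 1.0 (fully open).
Only numpy, scipy, OpenCV 4.12 (cv2) and the standard library are available. Lean on these libraries where they do the work, as an engineer would, in place of code of your own. Each camera call takes 0.05 s, during which the arm holds its last target.

## Working session

There is one attempt and no reset: what is moved stays moved. The work goes in short steps, Python scripts to look and compute and a tool call to move; the robot and the scene stay as the last step left them, time stands still between calls to the robot, and variables do not carry over. Pictures are saved under pics/ and viewed, and the job is handed in when it is done.

Besides the shell and the picture viewer there is one more tool, called after ">>>" by a JSON object that holds its "fn" and its "kwargs". move_arm: Moves the arm, as the interface text tells. Its arguments: {"type":"object","properties":{"motion":{"type":"array","items":{"type":"number"}}},"required":["motion"]}

```bash
mkdir -p pics; python3 - <<'E'
from station import r, imaging
import cv2,numpy as np
s=r.sense(); print(s)
for n in ("scene","side","wrist"):
    p=imaging.camera_params(n); print(n,np.round(p["intrinsics"],2).tolist(),np.round(p["world_from_camera"],4).tolist())
    cv2.imwrite(f"pics/{n}0.png",imaging.capture(n))
E
```

```text
{'time_s': 0.0, 'joints': array([-6.17296052e+01,  2.20926590e+01,  3.77720235e-01, -2.89197559e-02,
       -6.84101907e+01, -1.48189707e+01]), 'joint_velocities': array([ 0.00272729, -0.04556712, -0.02745517,  0.0342493 , -0.10097095,
        0.02684716]), 'effort': array([-3.24520415e-04, -3.90664780e+01,  1.87406999e+01,  4.21973661e+00,
        1.11207756e-02, -1.96888382e-04]), 'tcp_pos': array([ 0.14528666, -0.6072491 ,  0.22142572]), 'ee_rot': array([[-9.72610762e-01, -2.32439069e-01, -6.21004096e-04],
       [-2.32439875e-01,  9.72608401e-01,  2.14567965e-03],
       [ 1.05254020e-04,  2.23125723e-03, -9.99997505e-01]]), 'wrist_force': array([-0.6086143 ,  0.59248032, -0.52549213]), 'moment': array([0.0177917 , 0.01416959, 0.05873143]), 'gripper_width': 1.0008251480437422}
scene [[435.13, 0.0, 259.85], [0.0, 435.13, 181.72], [0.0, 0.0, 1.0]] [[-0.8014, -0.3867, 0.4563, 0.0724], [-0.5981, 0.5128, -0.6159, 0.4593], [0.0042, -0.7665, -0.6423, 0.8409], [0.0, 0.0, 0.0, 1.0]]
side [[366.34, 0.0, 250.31], [0.0, 366.34, 184.67], [0.0, 0.0, 1.0]] [[-0.996, -0.081, 0.0376, 0.5161], [-0.088, 0.8195, -0.5663, 0.2856], [0.0151, -0.5674, -0.8233, 0.8864], [0.0, 0.0, 0.0, 1.0]]
wrist [[297.32, 0.0, 252.78], [0.0, 297.32, 189.19], [0.0, 0.0, 1.0]] [[-0.2313, 0.9313, 0.2813, 0.0678], [0.9729, 0.2209, 0.0685, -0.627], [0.0017, 0.2895, -0.9572, 0.3828], [0.0, 0.0, 0.0, 1.0]]
```

View pics/scene0.png

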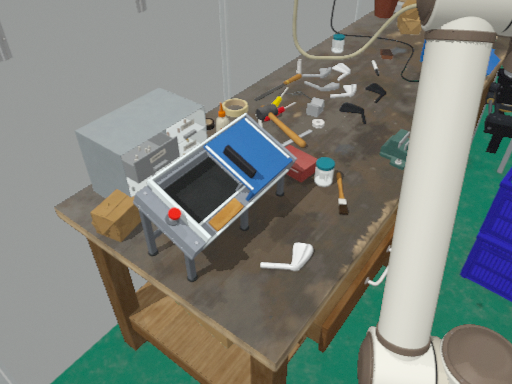

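View pics/side0.png

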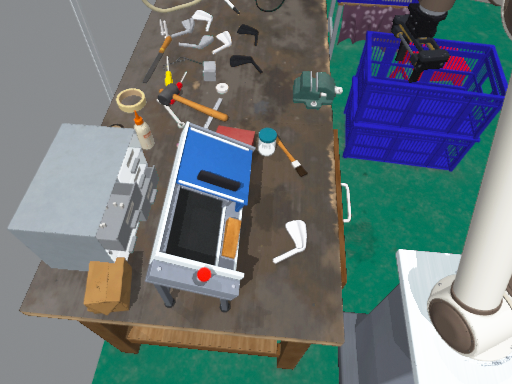

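View pics/wrist0.png

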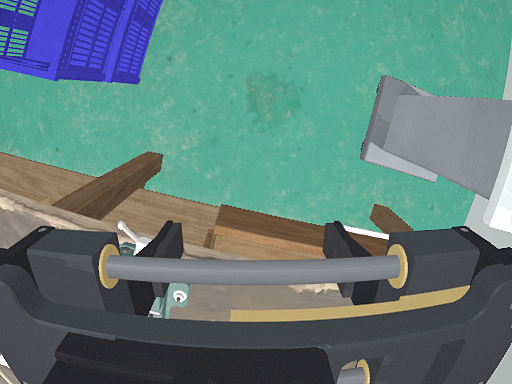

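The side picture shows the case (bay about (193,225)), the wedge at (232,238), the red plunger at (204,274), the handle at (218,181) and the head at (293,240). I'll enlarge these.

```bash
python3 - <<'E'
import cv2
a=cv2.imread("pics/side0.png")[120:320,140:320]; cv2.imwrite("pics/side0c.png",cv2.resize(a,None,fx=3,fy=3,interpolation=cv2.INTER_CUBIC)[:, :])
a=cv2.imread("pics/scene0.png")[110:290,125:325]; cv2.imwrite("pics/scene0c.png",cv2.resize(a,None,fx=3,fy=3,interpolation=cv2.INTER_CUBIC))
E
```

```text
(no output)
```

View pics/side0c.png

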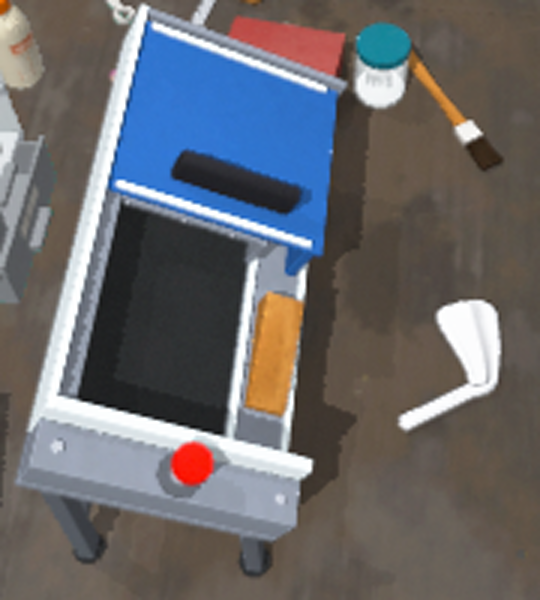

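View pics/scene0c.png

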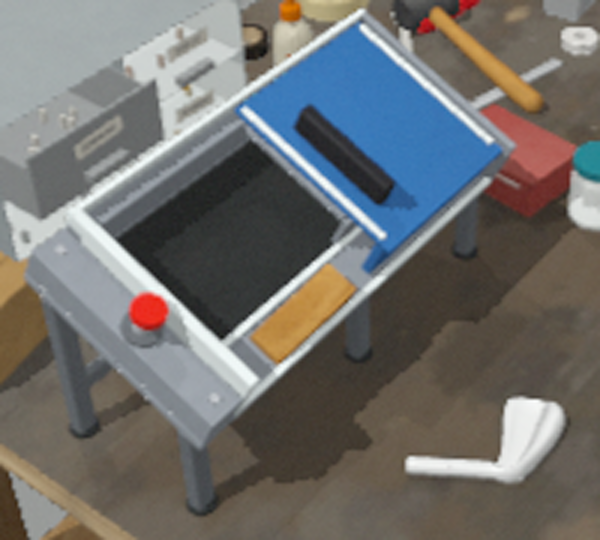

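```bash
cat > h.py <<'E'
import numpy as np, cv2
from scipy.optimize import least_squares
from station import r, imaging
def cam(n):
    p=imaging.camera_params(n); return np.array(p["intrinsics"]),np.array(p["world_from_camera"])
def proj(n,P):
    K,T=cam(n); q=(np.atleast_2d(P)-T[:3,3])@T[:3,:3]
    if n=="wrist":
        rr=np.hypot(q[:,0],q[:,1]); th=np.arctan2(rr,q[:,2]); d=q[:,:2]/rr[:,None]*th[:,None]
        return d*K[0,0]+K[:2,2]
    return q[:,:2]/q[:,2:]*K[0,0]+K[:2,2]
def ray(n,uv):
    K,T=cam(n); d=(np.array(uv,float)-K[:2,2])/K[0,0]
    if n=="wrist":
        th=np.hypot(*d); v=np.r_[d/th*np.sin(th),np.cos(th)]
    else: v=np.r_[d,1]
    return T[:3,3],T[:3,:3]@v
def onz(n,uv,z):
    o,v=ray(n,uv); return o+v*(z-o[2])/v[2]
t=np.radians(25)
def bedR(psi):
    c,s=np.cos(psi),np.sin(psi)
    return np.array([[np.cos(t)*c,-s,-np.sin(t)*c],[np.cos(t)*s,c,-np.sin(t)*s],[np.sin(t),0,np.cos(t)]])
def bedw(p,P): return np.array([p[0],p[1],.14])+np.atleast_2d(P)@bedR(p[2]).T
E
cat > fit.py <<'E'
from h import *
S=lambda u,v:(140+u/3,120+v/3); C=lambda u,v:(125+u/3,110+v/3)
def pts(p):
    o=p[3]
    return [("side",(-.02,.112,.066),S(192,463)),("scene",(-.02,.112,.066),C(149,308)),
    ("side",(-.11,.090,.054),S(311,466)),("scene",(-.11,.090,.054),C(252,385)),
    ("side",(-.02,.055-o,.078),S(238,179)),("scene",(-.02,.055-o,.078),C(345,150)),
    ("side",(-.11,.129,.034),S(292,530)),("scene",(-.11,.129,.034),C(205,437)),
    ("side",(-.06,.085,.004),S(230,436)),("scene",(-.06,.085,.004),C(228,342)),]
def f(p):
    return np.concatenate([proj(n,bedw(p,P))[0]-uv for n,P,uv in pts(p)])
so=least_squares(f,[.6,-.1,0,.16],loss="soft_l1"); p=so.x
print(p[:2],np.degrees(p[2]),p[3]); print(np.round(so.fun.reshape(-1,2),1).tolist())
np.save("bed.npy",p)
for n,off,sz in(("side",(140,120),(180,200)),("scene",(125,110),(200,180))):
    a=cv2.imread(f"pics/{n}0.png")[off[1]:off[1]+sz[1],off[0]:off[0]+sz[0]]; a=cv2.resize(a,None,fx=3,fy=3)
    o=p[3]
    L=[[(-.06,-.085,0),(.06,-.085,0),(.06,.085,0),(-.06,.085,0),(-.06,-.085,0)],
       [(-.11,.085,.054),(.081,.085,.054)],[(-.066,.085,.004),(-.066,-.085,.004)],[(-.104,.085,.004),(-.104,-.085,.004)],[(.06,.085,.054),(.06,-.257,.054)],
       [(-.07,.062-o,.078),(.03,.062-o,.078),(.03,.048-o,.078),(-.07,.048-o,.078),(-.07,.062-o,.078)],
       [(-.02,.085-o,.05),(-.09,.085-o,.05)]]
    for l in L:
        q=((proj(n,bedw(p,l))-off)*3).astype(int); cv2.polylines(a,[q],False,(0,255,0),1)
    cv2.imwrite(f"pics/{n}_fit.png",a)
E
python3 fit.py
```

```text
[ 0.66581794 -0.08308444] 0.11030707061199618 0.16308061875178045
[[0.1, -0.5], [-0.6, -0.4], [0.2, 0.2], [0.3, -0.6], [1.7, 0.4], [-0.0, -0.4], [0.7, -0.4], [1.5, -3.2], [-3.0, 9.3], [-11.4, 6.7]]
```

```bash
sed -i '/(-.06,.085,.004),S(230/d; s/C(205,437)),/C(205,437)),]/' fit.py; python3 fit.py
```

```text
[ 0.66664341 -0.08140238] 0.4305438449128705 0.16484546255323182
[[-0.1, 0.1], [-1.2, -0.0], [-0.0, 0.6], [-0.1, -0.4], [1.1, 0.2], [-0.4, -0.7], [0.6, 0.1], [1.1, -2.9]]
```

View pics/side_fit.png

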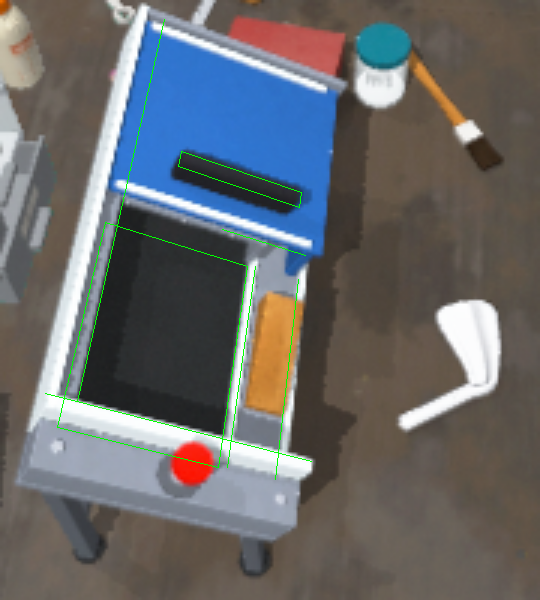

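View pics/scene_fit.png

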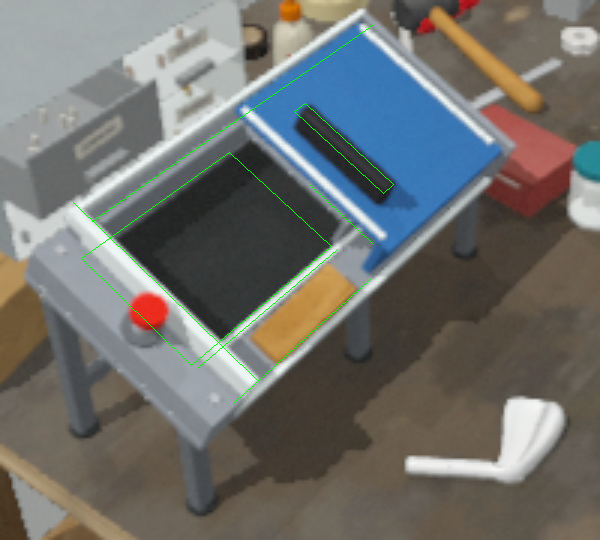

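```bash
cat > obj.py <<'E'
from h import *
p=np.load("bed.npy"); R=bedR(p[2]); o=np.array([p[0],p[1],.14])
S=lambda u,v:(140+u/3,120+v/3); C=lambda u,v:(125+u/3,110+v/3)
def tri(a,b):
    (o1,v1),(o2,v2)=a,b; v1=v1/np.linalg.norm(v1);v2=v2/np.linalg.norm(v2)
    A=np.stack([v1,-v2],1); k=np.linalg.lstsq(A,o2-o1,rcond=None)[0]
    P,Q=o1+k[0]*v1,o2+k[1]*v2; return (P+Q)/2,np.linalg.norm(P-Q)
for nm,s,c in(("UR",(267,292),(325,265)),("LR",(302,297),(355,292)),("LL",(286,414),(275,360)),("UL",(246,409),(251,338))):
    P,d=tri(ray("side",S(*s)),ray("scene",C(*c))); print(nm,np.round(((P-o)@R)*1000,1),round(d*1000,1))
for th in(0,1):
  for e in (-1,1):
    z=.022 if (e==-1)^th else .006
    for y0 in(-.0,):pass
# head fit
F=[((.006,-.055,.017),S(440,312),C(510,401)),((-.042,-.055,.017),S(494,305),C(560,405)),((.043,.057,.0135),S(403,423),C(409,465)),((-.039,.015,.017),S(498,380),None)]
def f(q):
    c,s=np.cos(q[2]),np.sin(q[2]);M=np.array([[c,-s,0],[s,c,0],[0,0,1]]);out=[]
    for P,a,b in F:
        W=M@np.array(P)+[q[0],q[1],0]
        for n,uv in(("side",a),("scene",b)):
            if uv is not None: out.append(proj(n,W)[0]-uv)
    return np.concatenate(out)
so=least_squares(f,[.4,-.1,0],loss="soft_l1");q=so.x;print("head",q[:2],np.degrees(q[2]),np.round(so.fun,1));np.save("head.npy",q)
c,s=np.cos(q[2]),np.sin(q[2]);M=np.array([[c,-s,0],[s,c,0],[0,0,1]])
for n,off,sz in(("side",(140,120),(180,200)),("scene",(125,110),(200,180))):
    a=cv2.imread(f"pics/{n}0.png")[off[1]:off[1]+sz[1],off[0]:off[0]+sz[0]]; a=cv2.resize(a,None,fx=3,fy=3)
    for l in ([(-.042,-.055,.017),(.006,-.055,.017),(-.016,.014,.017),(-.039,.015,.017),(-.042,-.055,.017)],[(-.016,.026,.0135),(.043,.057,.0135)]):
        W=np.array(l)@M.T+[q[0],q[1],0]
        cv2.polylines(a,[((proj(n,W)-off)*3).astype(int)],False,(0,0,255),1)
    for th,col in((0,(0,255,0)),(1,(255,255,0))):
        zr,zl=(.022,.006) if th==0 else (.006,.022)
        yc=.01
        l=[(-.101,yc-.045,zr),(-.069,yc-.045,zr),(-.069,yc+.045,zl),(-.101,yc+.045,zl),(-.101,yc-.045,zr)]
        cv2.polylines(a,[((proj(n,bedw(p,l))-off)*3).astype(int)],False,col,1)
    cv2.imwrite(f"pics/{n}_obj.png",a)
E
python3 obj.py
```

```text
UR [-72.3 -54.6  20. ] 2.3
LR [-104.4  -61.9   13.3] 5.3
LL [-102.3   38.2   13.8] 1.8
UL [-74.7  35.3   3.2] 2.9
head [ 0.43589649 -0.14514952] 5.876081322902746 [-0.1 -1.7  0.2 -3.4 -0.3  0.6  0.6  2.6  0.7  1.1 -1.2 -0.  -0.2 -0.6]
```

View pics/side_obj.png

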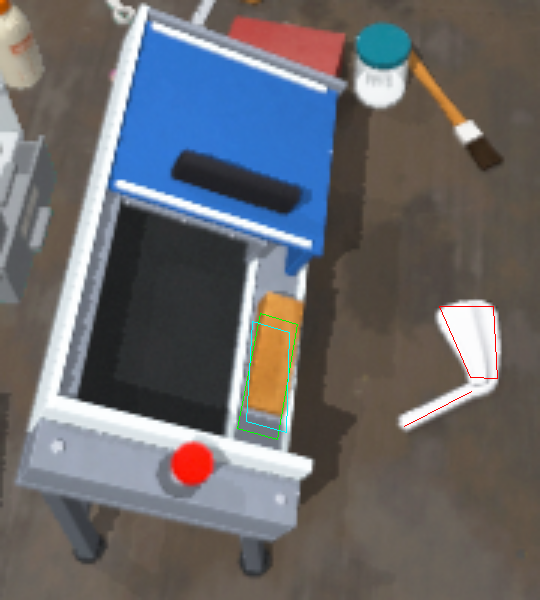

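View pics/scene_obj.png

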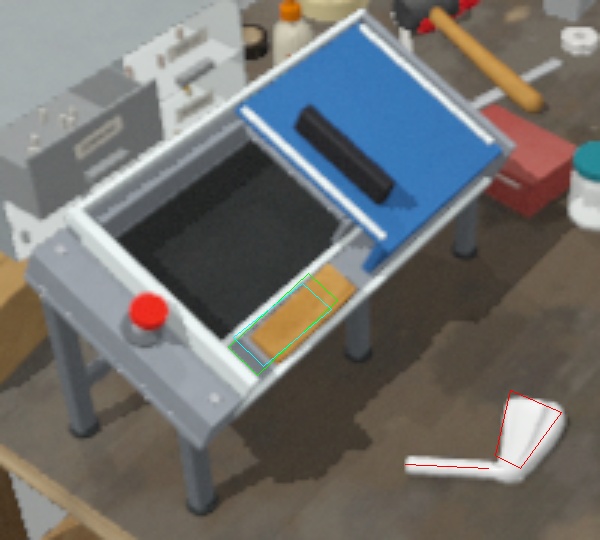

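```bash
cat >> h.py <<'E'
from scipy.spatial.transform import Rotation as Ro
p=np.load("bed.npy") if __import__("os").path.exists("bed.npy") else None
def Rtool(yaw=0,tilt=25,psi=None):
    """tool y=-(bed x turned by yaw about bed z), z=-bed z; tilt in deg"""
    a=np.radians(tilt); psi=p[2] if psi is None else psi
    B=Ro.from_euler("z",psi).as_matrix()@Ro.from_euler("y",-a).as_matrix()@Ro.from_euler("z",np.radians(yaw)).as_matrix()
    return np.stack([-B[:,1],-B[:,0],-B[:,2]],1)
def cmd(pos,R):
    s=r.sense(); R0=s["ee_rot"]; d=R0.T@(np.asarray(pos)-s["tcp_pos"])/.04
    w=np.degrees(Ro.from_matrix(R0.T@R).as_rotvec())/5
    print("at",np.round(s["tcp_pos"],4),"F",np.round(s["wrist_force"],1),"w",round(s["gripper_width"],3),"t",round(s["time_s"],1))
    print("to",np.round(pos,4),"CMD",np.round(d,2).tolist(),np.round(w,2).tolist())
def bed(x,y,z): return bedw(p,(x/1000,y/1000,z/1000))[0]
def snap(n,name,crop=None,f=1):
    a=imaging.capture(n)
    if crop: x,y,w,h=crop; a=a[y:y+h,x:x+w]
    cv2.imwrite("pics/"+name,cv2.resize(a,None,fx=f,fy=f,interpolation=cv2.INTER_CUBIC))
E
python3 - <<'E'
from h import *
for uv in((252,384),(342,320),(345,180),(30,310)): print(uv,onz("side",uv,0))
print("jar",onz("side",(266,153),0),"brush",onz("side",(300,170),0))
print(bed(-85,-35,7)); cmd([.40,-.15,.32],Rtool(0,25))
E
```

```text
(252, 384) [5.07377027e-01 1.90989050e-01 1.11022302e-16]
(342, 320) [0.30793358 0.03959707 0.        ]
(345, 180) [ 0.27722206 -0.36871197  0.        ]
(30, 310) [1.04182862 0.08437773 0.        ]
jar [ 0.51826731 -0.44878389  0.        ] brush [ 4.11411869e-01 -3.92712854e-01 -1.11022302e-16]
[ 0.58691418 -0.11700249  0.1104216 ]
at [ 0.1453 -0.6074  0.2217] F [-0.7 -0.4  0.6] w 1.0 t 0.1
to [ 0.4  -0.15  0.32] CMD [-8.85, 9.65, -2.44] [4.24, -3.34, -15.14]
```

>>> {"fn": "move_arm", "kwargs": {"motion": [-8.85,9.65,-2.44,4.24,-3.34,-15.14,-1,-8.85,9.65,-2.44,4.24,-3.34,-15.14,-1,-8.85,9.65,-2.44,4.24,-3.34,-15.14,-1,-8.85,9.65,-2.44,4.24,-3.34,-15.14,-1,-8.85,9.65,-2.44,4.24,-3.34,-15.14,-1,-8.85,9.65,-2.44,4.24,-3.34,-15.14,-1,-8.85,9.65,-2.44,4.24,-3.34,-15.14,-1,-8.85,9.65,-2.44,4.24,-3.34,-15.14,-1,-8.85,9.65,-2.44,4.24,-3.34,-15.14,-1,-8.85,9.65,-2.44,4.24,-3.34,-15.14,-1,-8.85,9.65,-2.44,4.24,-3.34,-15.14,-1,-8.85,9.65,-2.44,4.24,-3.34,-15.14,-1,-8.85,9.65,-2.44,4.24,-3.34,-15.14,-1,-8.85,9.65,-2.44,4.24,-3.34,-15.14,-1,-8.85,9.65,-2.44,4.24,-3.34,-15.14,-1,-8.85,9.65,-2.44,4.24,-3.34,-15.14,-1,-8.85,9.65,-2.44,4.24,-3.34,-15.14,-1,-8.85,9.65,-2.44,4.24,-3.34,-15.14,-1]}}

```text
time_s: 1.65
tcp_pos: [0.3993, -0.1511, 0.3195]
ee_rot: [[0.004, -0.907, 0.422], [-1.0, -0.004, 0.002], [0.0, -0.422, -0.907]]
wrist_force: [0.5, 0.2, -0.9]
gripper_width: 0.997
```

```bash
python3 - <<'E'
from h import *
cmd([.40,-.15,.32],Rtool(0,25)); print(r.sense()["joints"].round(1))
snap("wrist","wrist1.png",None,1.5)
K,T=cam("wrist"); np.save("T1.npy",T)
E
```

```text
at [ 0.3993 -0.1511  0.3195] F [ 0.5  0.2 -0.9] w 0.997 t 1.6
to [ 0.4  -0.15  0.32] CMD [-0.03, -0.02, -0.0] [0.01, -0.02, -0.03]
[  1.8 -14.6 -30.    0.9 -49.6  -1.9]
```

View pics/wrist1.png

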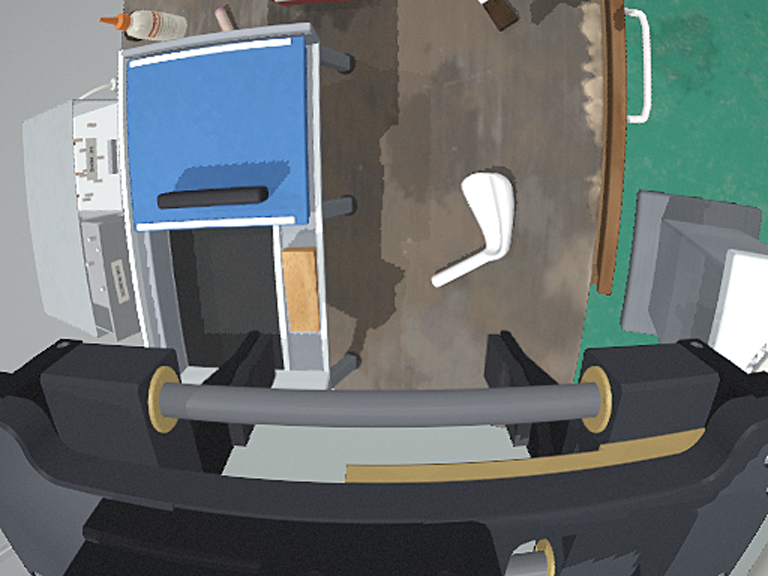

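```bash
cat > w1.py <<'E'
from h import *
q=np.load("head.npy"); o=np.array([p[0],p[1],.14]); Rb=bedR(p[2])
def onbed(uv,zb):
    oo,v=ray("wrist",uv); oo=(oo-o)@Rb; v=v@Rb; return oo+v*(zb-oo[2])/v[2]
for n,uv,z in(("thick up",(283,248),.022),("thick lo",(313,249),.022),("thin up",(290,332),.006),("thin lo",(320,332),.006)):
    print(n,(onbed(np.array(uv)/1.5,z)*1000).round(1))
print("handle ends",(onbed(np.array((160,200))/1.5,.078)*1000).round(1),(onbed(np.array((268,193))/1.5,.078)*1000).round(1))
a=cv2.imread("pics/wrist1.png")
c,s=np.cos(q[2]),np.sin(q[2]);M=np.array([[c,-s,0],[s,c,0],[0,0,1]])
for l in ([(-.042,-.055,.017),(.006,-.055,.017),(-.016,.014,.017),(-.039,.015,.017),(-.042,-.055,.017)],[(-.016,.026,.0135),(.043,.057,.0135)]):
    cv2.polylines(a,[(proj("wrist",np.array(l)@M.T+[q[0],q[1],0])*1.5).astype(int)],False,(0,0,255),1)
op=p[3]
for l in([(-.101,-.055,.022),(-.069,-.055,.022),(-.069,.035,.006),(-.101,.035,.006),(-.101,-.055,.022)],[(-.07,.062-op,.078),(.03,.062-op,.078),(.03,.048-op,.078),(-.07,.048-op,.078),(-.07,.062-op,.078)],[(.06,.085,.054),(.06,-.257,.054)]):
    cv2.polylines(a,[(proj("wrist",bedw(p,l))*1.5).astype(int)],False,(0,255,0),1)
cv2.imwrite("pics/w1o.png",cv2.resize(a[140:360,120:540],None,fx=1.8,fy=1.8))
E
python3 w1.py
```

```text
thick up [-74.4 -59.9  22. ]
thick lo [-103.8  -58.5   22. ]
thin up [-72.2  34.5   6. ]
thin lo [-104.6   34.2    6. ]
handle ends [  24.1 -117.4   78. ] [ -76.4 -118.3   78. ]
```

View pics/w1o.png

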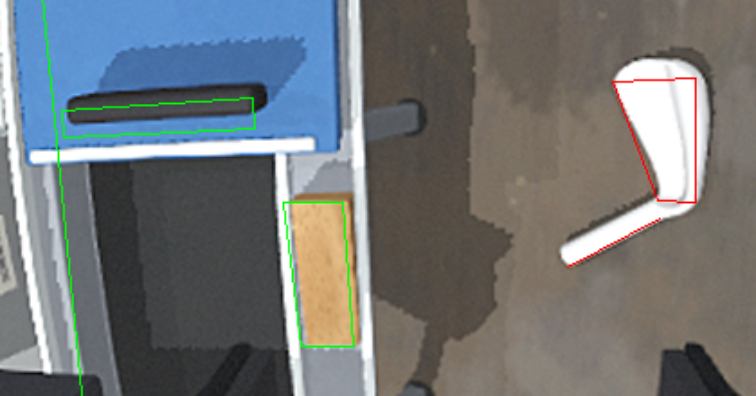

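```bash
python3 - <<'E'
import cv2
a=cv2.imread("pics/wrist1.png"); a=cv2.resize(a,(512,384),interpolation=cv2.INTER_AREA)
cv2.imwrite("pics/w1z.png",cv2.resize(cv2.imread("pics/wrist1.png")[150:400,120:350],None,fx=2.4,fy=2.4,interpolation=cv2.INTER_CUBIC))
E
```

```text
(no output)
```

View pics/w1z.png

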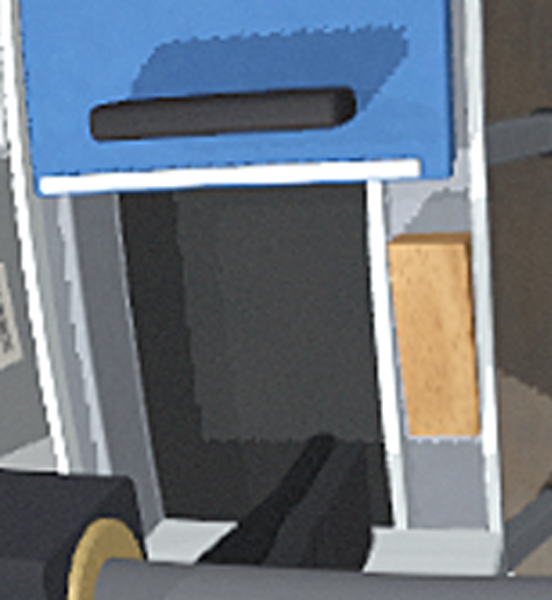

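```bash
cat > fit2.py <<'E'
from h import *
S=lambda u,v:(140+u/3,120+v/3); C=lambda u,v:(125+u/3,110+v/3); W=lambda u,v:(80+u/3.6,100+v/3.6)
def pts(p):
    o=p[3]
    return [("side",(-.02,.112,.066),S(192,463)),("scene",(-.02,.112,.066),C(149,308)),
    ("side",(-.11,.090,.054),S(311,466)),("scene",(-.11,.090,.054),C(252,385)),
    ("side",(-.02,.055-o,.078),S(238,179)),("scene",(-.02,.055-o,.078),C(345,150)),
    ("side",(-.11,.129,.034),S(292,530)),("scene",(-.11,.129,.034),C(205,437)),
    ("wrist",(-.02,.055-o,.078),W(223,112)),]
lines=[(W(120,195),60,0),(W(163,520),60,0),(W(372,220),-60,4),(W(397,528),-60,4),(W(470,180),-104,4),(W(488,530),-104,4),(W(484,180),-110,4),(W(500,530),-110,4)]
def f(p):
    a=np.concatenate([proj(n,bedw(p,P))[0]-uv for n,P,uv in pts(p)])
    R=bedR(p[2]);o=np.array([p[0],p[1],.14]);L=[]
    for uv,x,z in lines:
        oo,v=ray("wrist",uv);oo=(oo-o)@R*1000;v=v@R;q=oo+v*(z-oo[2])/v[2];L.append((q[0]-x)/1.4)
    return np.r_[a,L]
so=least_squares(f,[.66,-.08,0,.165],loss="soft_l1");P=so.x
print(P[:2],np.degrees(P[2]),P[3]);print(np.round(so.fun,1))
np.save("bed2.npy",P)
E
python3 fit2.py
```

```text
[ 0.66489993 -0.08191087] 0.03687939672226445 0.16892545012991123
[ 0.4  0.1 -0.8  0.1  0.5  0.8  0.2 -0.1  2.5 -1.2  1.5 -1.2  1.   0.2
  1.3 -2.6 -3.9  2.9 -1.3 -0.7 -0.4 -1.3  0.8 -0.3  0.9  0. ]
```

```bash
cp bed2.npy bed.npy; python3 - <<'E'
from h import *
cmd(bed(-85,-36,70),Rtool(0,25))
cmd(bed(-85,-36,8),Rtool(0,25))
E
```

```text
at [ 0.3994 -0.1511  0.3196] F [ 0.8 -0.4  0.7] w 0.999 t 1.7
to [ 0.5583 -0.118   0.1675] CMD [-0.81, -2.0, 5.12] [0.01, 0.01, 0.04]
at [ 0.3994 -0.1511  0.3196] F [ 0.8 -0.4  0.7] w 0.999 t 1.7
to [ 0.5845 -0.118   0.1113] CMD [-0.81, -2.0, 6.67] [0.01, 0.01, 0.04]
```

>>> {"fn": "move_arm", "kwargs": {"motion": [-0.81,-2.0,5.12,0,0,0,-1,-0.81,-2.0,5.12,0,0,0,-1,-0.81,-2.0,5.12,0,0,0,-1,-0.81,-2.0,5.12,0,0,0,-1,-0.81,-2.0,5.12,0,0,0,-1,-0.81,-2.0,5.12,0,0,0,-1,-0.81,-2.0,5.12,0,0,0,-1,-0.81,-2.0,5.12,0,0,0,-1,-0.81,-2.0,5.12,0,0,0,-1,-0.81,-2.0,5.6,0,0,0,-1,-0.81,-2.0,6.0,0,0,0,-1,-0.81,-2.0,6.0,0,0,0,-1]}}

```text
time_s: 2.7
tcp_pos: [0.572, -0.1188, 0.1351]
ee_rot: [[0.003, -0.907, 0.421], [-1.0, -0.003, 0.001], [0.0, -0.421, -0.907]]
wrist_force: [-0.6, -1.0, -0.2]
gripper_width: 1.001
```

```bash
python3 - <<'E'
from h import *
snap("wrist","wrist2.png",None,1.5)
a=imaging.capture("side")[150:300,150:330]; cv2.imwrite("pics/side2.png",cv2.resize(a,None,fx=4,fy=4))
cmd(bed(-85,-36,8),Rtool(0,25))
E
```

```text
at [ 0.5727 -0.1186  0.1371] F [-0.5 -0.4  0.6] w 0.997 t 2.8
to [ 0.5845 -0.118   0.1113] CMD [-0.01, 0.0, 0.71] [-0.01, 0.01, 0.03]
```

View pics/wrist2.png

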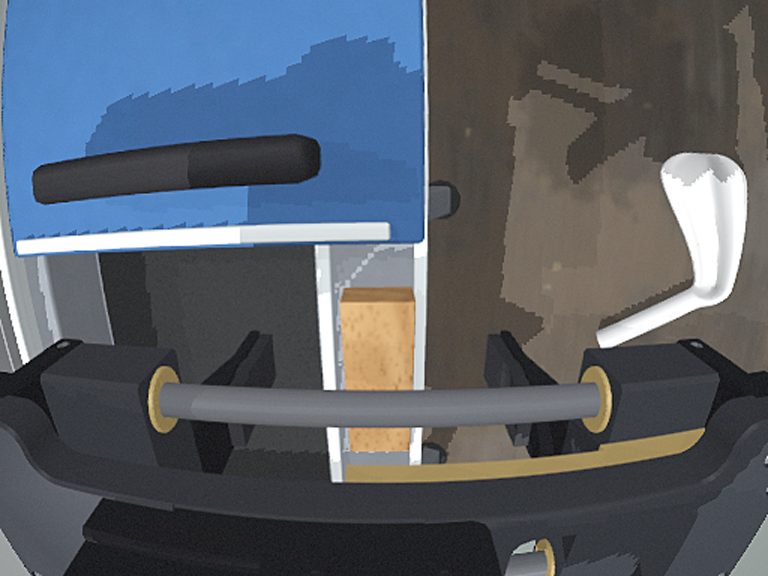

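View pics/side2.png

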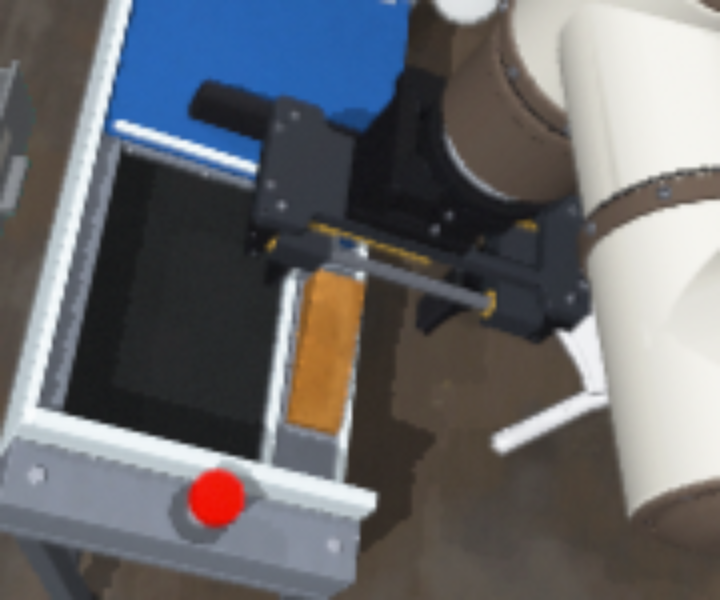

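>>> {"fn": "move_arm", "kwargs": {"motion": [0,0,0.3,0,0,0,-1,0,0,0.55,0,0,0,-1,0,0,0.7,0,0,0,-1,0,0,0.72,0,0,0,-1,0,0,0.72,0,0,0,-1]}}

```text
time_s: 3.22
tcp_pos: [0.5847, -0.1186, 0.1109]
ee_rot: [[0.004, -0.906, 0.423], [-1.0, -0.003, 0.001], [0.0, -0.423, -0.906]]
wrist_force: [0.7, 0.6, 1.1]
gripper_width: 0.999
```

>>> {"fn": "move_arm", "kwargs": {"motion": [0,0,0,0,0,0,1,0,0,0,0,0,0,1,0,0,0,0,0,0,1,0,0,0,0,0,0,1,0,0,0,0,0,0,1,0,0,0,0,0,0,1,0,0,0,0,0,0,1,0,0,0,0,0,0,1,0,0,0,0,0,0,1,0,0,0,0,0,0,1]}}

```text
time_s: 4.05
tcp_pos: [0.5846, -0.1186, 0.1109]
ee_rot: [[0.003, -0.906, 0.423], [-1.0, -0.003, 0.001], [0.0, -0.423, -0.906]]
wrist_force: [1.0, 0.2, 0.1]
gripper_width: 0.366
```

```bash
python3 - <<'E'
from h import *
cmd(bed(-85,-36,8),Rtool(0,25))
a=imaging.capture("side")[150:300,150:330]; cv2.imwrite("pics/side3.png",cv2.resize(a,None,fx=4,fy=4))
E
```

```text
at [ 0.5846 -0.1186  0.1109] F [1.  0.2 0.1] w 0.366 t 4.0
to [ 0.5845 -0.118   0.1113] CMD [-0.02, -0.0, -0.01] [-0.0, 0.01, 0.03]
```

View pics/side3.png

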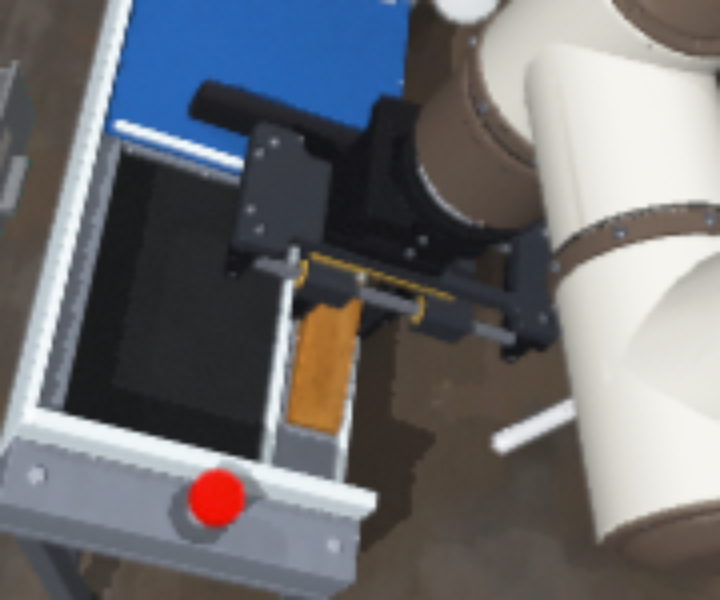

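>>> {"fn": "move_arm", "kwargs": {"motion": [0,0,-0.3,0,0,0,1,0,0,-0.8,0,0,0,1,0,0,-1.4,0,0,0,1,0,0,-2.0,0,0,0,1,0,0,-2.5,0,0,0,1,0,0,-2.5,0,0,0,1,0,0,-2.5,0,0,0,1]}}

```text
time_s: 4.68
tcp_pos: [0.5424, -0.1186, 0.2025]
ee_rot: [[0.003, -0.905, 0.425], [-1.0, -0.003, 0.001], [-0.0, -0.425, -0.905]]
wrist_force: [-0.4, 0.1, -0.7]
gripper_width: 0.363
```

```bash
python3 - <<'E'
from h import *
cmd([.40,-.04,.10],Rtool(0,0))
a=imaging.capture("side")[150:330,150:330]; cv2.imwrite("pics/side4.png",cv2.resize(a,None,fx=3,fy=3))
E
```

```text
at [ 0.5424 -0.1186  0.2025] F [-0.4  0.1 -0.7] w 0.363 t 4.7
to [ 0.4  -0.04  0.1 ] CMD [-1.98, 4.31, 0.81] [-5.03, 0.01, 0.03]
```

View pics/side4.png

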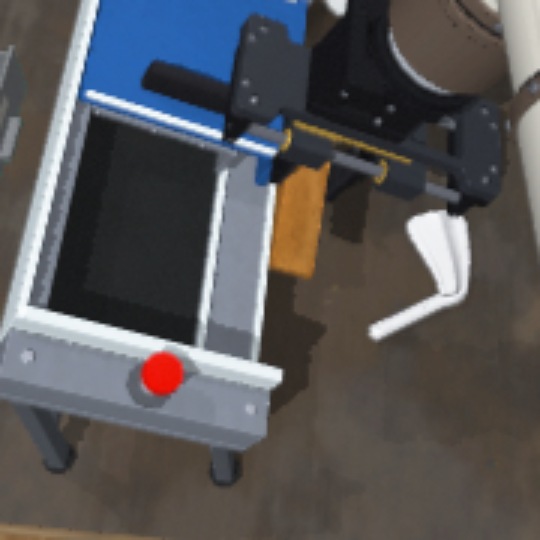

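>>> {"fn": "move_arm", "kwargs": {"motion": [-1.98,4.31,0.81,-5.03,0,0,1,-1.98,4.31,0.81,-5.03,0,0,1,-1.98,4.31,0.81,-5.03,0,0,1,-1.98,4.31,0.81,-5.03,0,0,1,-1.98,4.31,0.81,-5.03,0,0,1,-1.98,4.31,0.81,-5.03,0,0,1,-1.98,4.31,0.81,-5.03,0,0,1,-1.98,4.31,0.81,-5.03,0,0,1,-1.98,4.31,0.81,-5.03,0,0,1]}}

```text
time_s: 5.48
tcp_pos: [0.4003, -0.04, 0.0991]
ee_rot: [[0.003, -1.0, -0.002], [-1.0, -0.003, -0.0], [0.0, 0.002, -1.0]]
wrist_force: [-0.5, 0.2, -0.4]
gripper_width: 0.365
```

```bash
python3 - <<'E'
from h import *
cmd([.40,-.04,.010],Rtool(0,0))
a=imaging.capture("side")[150:350,150:350]; cv2.imwrite("pics/side5.png",cv2.resize(a,None,fx=3,fy=3))
E
```

```text
at [ 0.4003 -0.04    0.0991] F [-0.5  0.2 -0.4] w 0.365 t 5.5
to [ 0.4  -0.04  0.01] CMD [-0.0, 0.0, 2.23] [0.02, -0.0, 0.03]
```

View pics/side5.png

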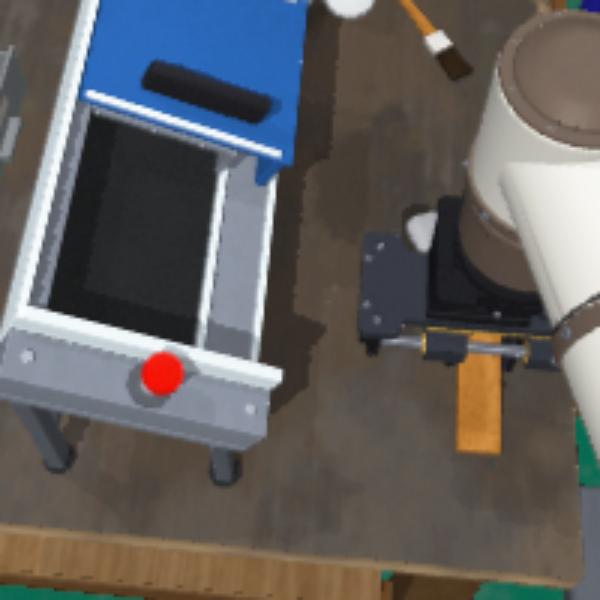

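Clear of the head and inside the bench edges. Lower gently.

>>> {"fn": "move_arm", "kwargs": {"motion": [0,0,0.8,0,0,0,1,0,0,1.4,0,0,0,1,0,0,1.8,0,0,0,1,0,0,2.0,0,0,0,1,0,0,2.15,0,0,0,1,0,0,2.23,0,0,0,1,0,0,2.23,0,0,0,1]}}

```text
time_s: 6.12
tcp_pos: [0.4005, -0.0402, 0.0099]
ee_rot: [[0.002, -1.0, -0.002], [-1.0, -0.002, 0.0], [-0.0, 0.002, -1.0]]
wrist_force: [-0.3, 0.9, -1.1]
gripper_width: 0.365
```

>>> {"fn": "move_arm", "kwargs": {"motion": [0,0,0.03,0,0,0,1,0,0,0.05,0,0,0,1,0,0,0.05,0,0,0,1]}}

```text
time_s: 6.37
tcp_pos: [0.4013, -0.04, 0.0084]
ee_rot: [[0.002, -1.0, 0.0], [-1.0, -0.002, 0.001], [-0.001, -0.0, -1.0]]
wrist_force: [-0.2, -0.3, 0.2]
gripper_width: 0.362
```

>>> {"fn": "move_arm", "kwargs": {"motion": [0,0,0,0,0,0,0,0,0,0,0,0,0,-0.5,0,0,0,0,0,0,-0.5,0,0,0,0,0,0,-0.5,0,0,0,0,0,0,-0.5,0,0,0,0,0,0,-0.5,0,0,-0.8,0,0,0,-0.5,0,0,-1.6,0,0,0,-0.5,0,0,-2.5,0,0,0,-0.5,0,0,-2.5,0,0,0,-1,0,0,-2.5,0,0,0,-1]}}

```text
time_s: 7.28
tcp_pos: [0.4026, -0.0396, 0.1103]
ee_rot: [[0.002, -1.0, 0.006], [-1.0, -0.002, 0.002], [-0.002, -0.006, -1.0]]
wrist_force: [-0.5, -0.6, -0.4]
gripper_width: 0.83
```

```bash
python3 - <<'E'
from h import *
q=np.load("head.npy");
g=q[:2]+Ro.from_euler("z",q[2]).as_matrix()[:2,:2]@np.array([-.021,-.025]); print(g,np.degrees(q[2]))
cmd([g[0],g[1],.09],Rtool(13.7,0,0))
snap("wrist","wrist6.png",None,1.5)
E
```

```text
[ 0.41756626 -0.17216808] 5.876081322902746
at [ 0.4026 -0.0396  0.1103] F [-0.5 -0.6 -0.4] w 0.83 t 7.3
to [ 0.4176 -0.1722  0.09  ] CMD [3.32, -0.36, 0.5] [-0.07, 0.02, -2.71]
```

View pics/wrist6.png

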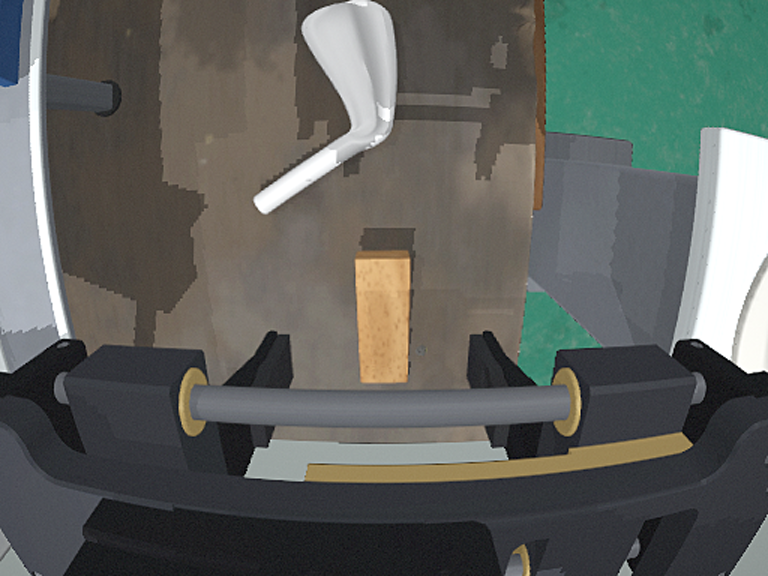

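```bash
python3 - <<'E'
from h import *
q=np.load("head.npy")
M=Ro.from_euler("z",q[2]).as_matrix()
for n,uv,P in(("hosel tip",(264,206),(.043,.057,.0135)),("heel",(391,125),(-.039,.015,.017)),("toe in",(303,28),(.006,-.055,.017)),("toe out",(392,18),(-.042,-.055,.017))):
    print(n,onz("wrist",np.array(uv)/1.5,P[2]).round(4),(M@np.array(P)+[q[0],q[1],0]).round(4))
E
```

```text
hosel tip [ 0.4693 -0.0906  0.0135] [ 0.4728 -0.084   0.0135]
heel [ 0.3949 -0.1362  0.017 ] [ 0.3956 -0.1342  0.017 ]
toe in [ 0.4444 -0.1945  0.017 ] [ 0.4475 -0.1992  0.017 ]
toe out [ 0.3943 -0.1993  0.017 ] [ 0.3997 -0.2042  0.017 ]
```

>>> {"fn": "move_arm", "kwargs": {"motion": [3.32,-0.33,0.5,-0.07,0,-2.71,-1,3.32,-0.33,0.5,-0.07,0,-2.71,-1,3.32,-0.33,0.5,-0.07,0,-2.71,-1,3.32,-0.33,0.5,-0.07,0,-2.71,-1,3.32,-0.33,0.5,-0.07,0,-2.71,-1,3.32,-0.33,0.5,-0.07,0,-2.71,-1,3.32,-0.33,0.5,-0.07,0,-2.71,-1]}}

```text
time_s: 7.92
tcp_pos: [0.4135, -0.1726, 0.0873]
ee_rot: [[0.235, -0.972, -0.008], [-0.972, -0.235, 0.001], [-0.003, 0.007, -1.0]]
wrist_force: [0.2, -0.9, -0.2]
gripper_width: 1.0
```

```bash
python3 - <<'E'
from h import *
cmd([.4165,-.172,.006],Rtool(13.7,0,0))
snap("wrist","wrist7.png",None,1.5)
snap("side","side7.png",(200,180,150,120),4)
E
```

```text
at [ 0.4135 -0.1726  0.0873] F [ 0.2 -0.9 -0.2] w 1.0 t 7.9
to [ 0.4165 -0.172   0.006 ] CMD [0.01, -0.09, 2.03] [0.08, 0.03, -0.02]
```

View pics/wrist7.png

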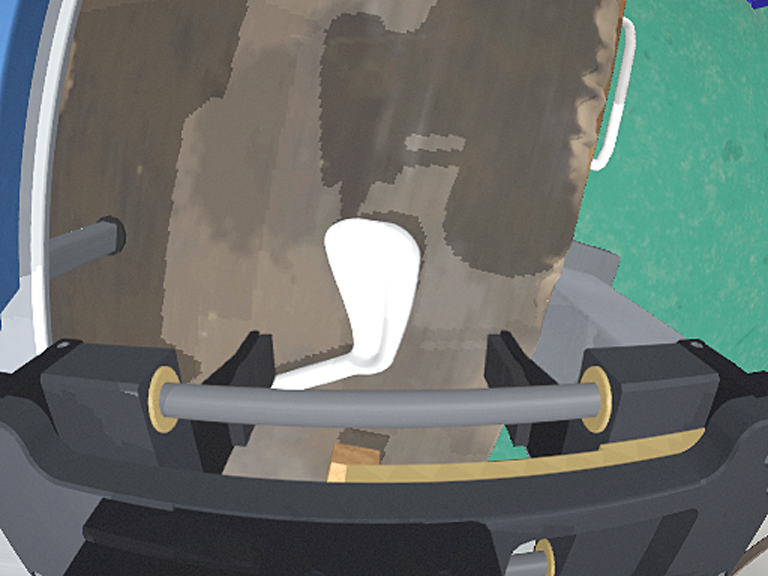

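View pics/side7.png

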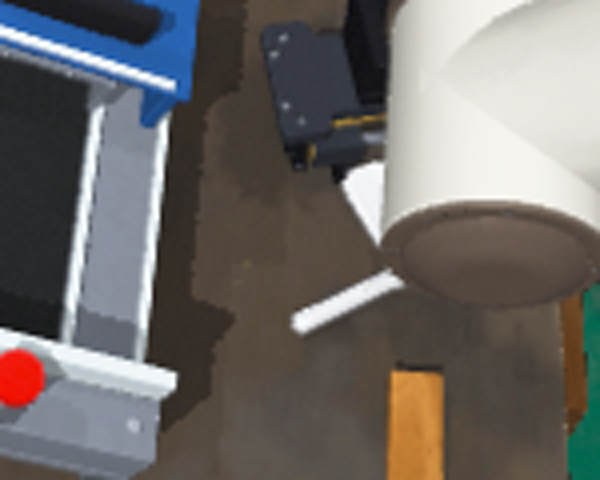

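```bash
python3 - <<'E'
from h import *
print(proj("wrist",[[.4165,-.172,.017],[.415,-.186,.017]])*1.5, proj("wrist",r.sense()["tcp_pos"])*1.5)
for uv in((352,330),(408,330),(335,275),(420,275),(325,235),(418,235)): print(uv,onz("wrist",np.array(uv)/1.5,.017).round(4))
E
```

```text
[[374.07015958 300.33892841]
 [382.77559036 277.19921208]] [[378.65911925 359.35118344]]
(352, 330) [ 0.4245 -0.1518  0.017 ]
(408, 330) [ 0.3937 -0.1592  0.017 ]
(335, 275) [ 0.4405 -0.1811  0.017 ]
(420, 275) [ 0.3957 -0.192   0.017 ]
(325, 235) [ 0.4504 -0.2015  0.017 ]
(418, 235) [ 0.4024 -0.213   0.017 ]
```

>>> {"fn": "move_arm", "kwargs": {"motion": [0,0,0.8,0,0,0,-1,0,-0.03,1.4,0.08,0,0,-1,0,-0.05,1.8,0.08,0,0,-1,0,-0.05,1.95,0.08,0,0,-1,0,-0.05,2.02,0.08,0,0,-1,0,-0.05,2.02,0.08,0,0,-1]}}

```text
time_s: 8.52
tcp_pos: [0.4159, -0.1709, 0.0074]
ee_rot: [[0.239, -0.971, 0.001], [-0.971, -0.239, 0.002], [-0.002, -0.001, -1.0]]
wrist_force: [-0.1, -0.3, -0.0]
gripper_width: 0.998
```

>>> {"fn": "move_arm", "kwargs": {"motion": [0,0,0,0,0,0,1,0,0,0,0,0,0,1,0,0,0,0,0,0,1,0,0,0,0,0,0,1,0,0,0,0,0,0,1,0,0,0,0,0,0,1,0,0,0,0,0,0,1,0,0,0,0,0,0,1,0,0,0,0,0,0,1,0,0,0,0,0,0,1]}}

```text
time_s: 9.35
tcp_pos: [0.4161, -0.171, 0.0074]
ee_rot: [[0.239, -0.971, 0.001], [-0.971, -0.239, 0.002], [-0.002, -0.002, -1.0]]
wrist_force: [-0.2, -0.1, 0.1]
gripper_width: 0.454
```

```bash
python3 - <<'E'
from h import *
cmd([.4165,-.172,.006],Rtool(13.7,0,0))
snap("wrist","wrist8.png",(100,100,300,180),2.6)
E
```

```text
at [ 0.4161 -0.171   0.0074] F [-0.2 -0.1  0.1] w 0.454 t 9.3
to [ 0.4165 -0.172   0.006 ] CMD [0.03, -0.0, 0.04] [-0.02, 0.02, 0.02]
```

View pics/wrist8.png

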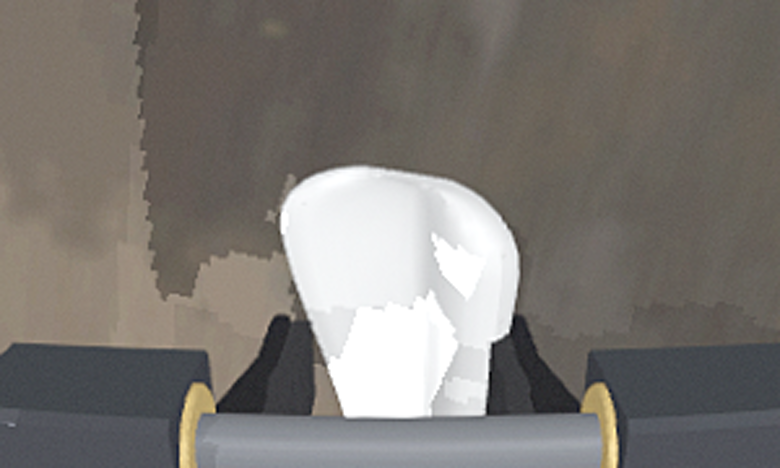

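>>> {"fn": "move_arm", "kwargs": {"motion": [0,0,-0.3,0,0,0,1,0,0,-0.8,0,0,0,1,0,0,-1.6,0,0,0,1,0,0,-2.4,0,0,0,1,0,0,-3.2,0,0,0,1,0,0,-4.0,0,0,0,1,0,0,-4.8,0,0,0,1,0,0,-5.5,0,0,0,1,0,0,-5.5,0,0,0,1,0,0,-5.5,0,0,0,1]}}

```text
time_s: 10.23
tcp_pos: [0.4159, -0.1712, 0.2282]
ee_rot: [[0.238, -0.971, 0.004], [-0.971, -0.238, 0.003], [-0.002, -0.004, -1.0]]
wrist_force: [0.3, 0.5, -3.5]
gripper_width: 0.451
```

```bash
python3 - <<'E'
from h import *
cmd(bed(-15,-28,90),Rtool(13.7,25))
snap("side","side9.png",(140,150,220,180),3.4)
E
```

```text
at [ 0.4159 -0.1712  0.2282] F [ 0.3  0.5 -3.5] w 0.451 t 10.2
to [ 0.6133 -0.1099  0.2152] CMD [-0.31, -5.16, 0.35] [4.81, 1.21, 0.0]
```

View pics/side9.png

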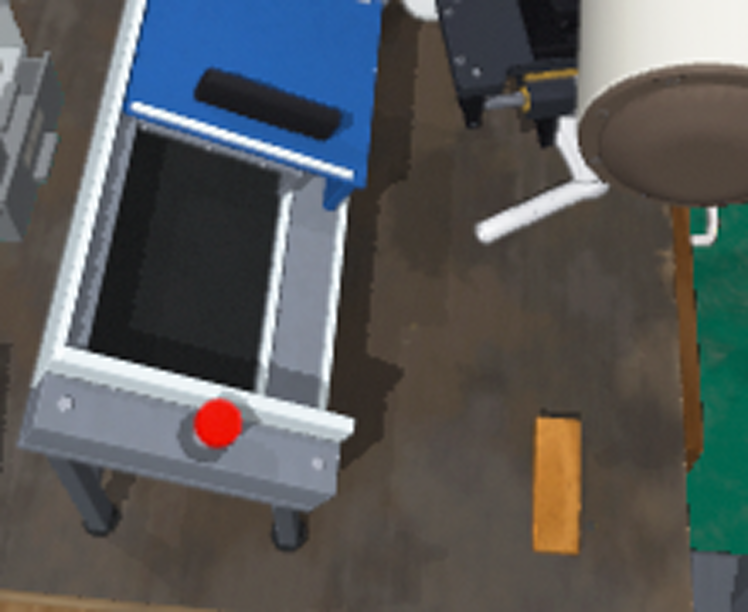

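>>> {"fn": "move_arm", "kwargs": {"motion": [-0.9,-0.3,-0.3,1.0,0.3,0,1,-1.5,-0.6,-0.4,2.4,0.6,0,1,-1.2,-1.5,-0.4,3.6,0.9,0,1,-1.0,-2.4,-0.3,4.81,1.21,0,1,-0.7,-3.3,-0.2,4.81,1.21,0,1,-0.4,-4.2,0.1,4.81,1.21,0,1,-0.31,-5.16,0.35,4.81,1.21,0,1,-0.31,-5.16,0.35,4.81,1.21,0,1,-0.31,-5.16,0.35,4.81,1.21,0,1,-0.31,-5.16,0.35,4.81,1.21,0,1]}}

```text
time_s: 11.12
tcp_pos: [0.6105, -0.1098, 0.2091]
ee_rot: [[0.216, -0.885, 0.413], [-0.972, -0.237, 0.0], [0.097, -0.401, -0.911]]
wrist_force: [0.2, -0.9, -2.4]
gripper_width: 0.45
```

```bash
python3 - <<'E'
from h import *
cmd(bed(-15,-28,90),Rtool(13.7,25))
cmd(bed(-15,-28,10),Rtool(13.7,25))
snap("side","side10.png",(140,130,200,180),3.4)
snap("wrist","wrist10.png",None,1.5)
E
```

```text
at [ 0.6105 -0.1098  0.2091] F [ 0.2 -0.9 -2.4] w 0.45 t 11.1
to [ 0.6133 -0.1099  0.2152] CMD [0.03, -0.12, -0.11] [0.12, 0.03, -0.01]
at [ 0.6105 -0.1098  0.2091] F [ 0.2 -0.9 -2.4] w 0.45 t 11.1
to [ 0.6471 -0.1099  0.1427] CMD [0.04, -0.14, 1.89] [0.12, 0.03, -0.01]
```

View pics/side10.png

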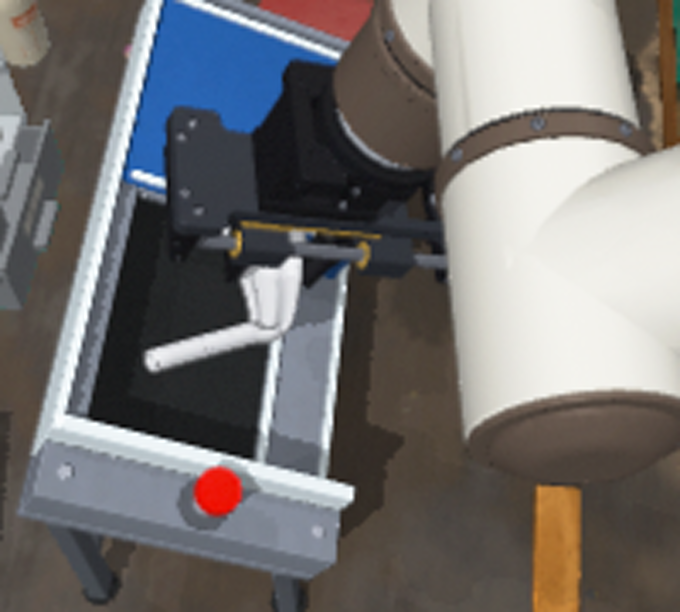

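View pics/wrist10.png

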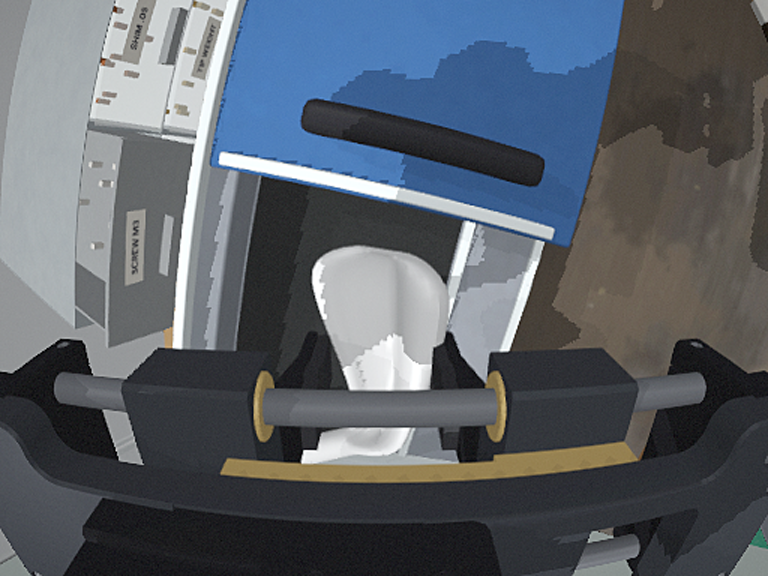

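>>> {"fn": "move_arm", "kwargs": {"motion": [0.04,-0.1,0.6,0.12,0,0,1,0.04,-0.2,1.2,0.12,0,0,1,0.04,-0.2,1.6,0.12,0,0,1,0.04,-0.2,1.75,0.12,0,0,1,0.04,-0.2,1.83,0.12,0,0,1,0.04,-0.2,1.86,0.12,0,0,1,0.04,-0.2,1.86,0.12,0,0,1]}}

```text
time_s: 11.8
tcp_pos: [0.6493, -0.1096, 0.1488]
ee_rot: [[0.216, -0.878, 0.428], [-0.971, -0.237, 0.003], [0.099, -0.416, -0.904]]
wrist_force: [-0.1, -0.6, -1.2]
gripper_width: 0.45
```

```bash
python3 - <<'E'
from h import *
cmd(bed(-13,-28,8),Rtool(13.7,25))
snap("wrist","wrist11.png",None,1.5)
snap("side","side11.png",(140,130,200,180),3.4)
E
```

```text
at [ 0.6493 -0.1096  0.1488] F [-0.1 -0.6 -1.2] w 0.45 t 11.8
to [ 0.6498 -0.1099  0.1418] CMD [-0.01, 0.07, 0.17] [-0.07, 0.02, -0.0]
```

View pics/wrist11.png

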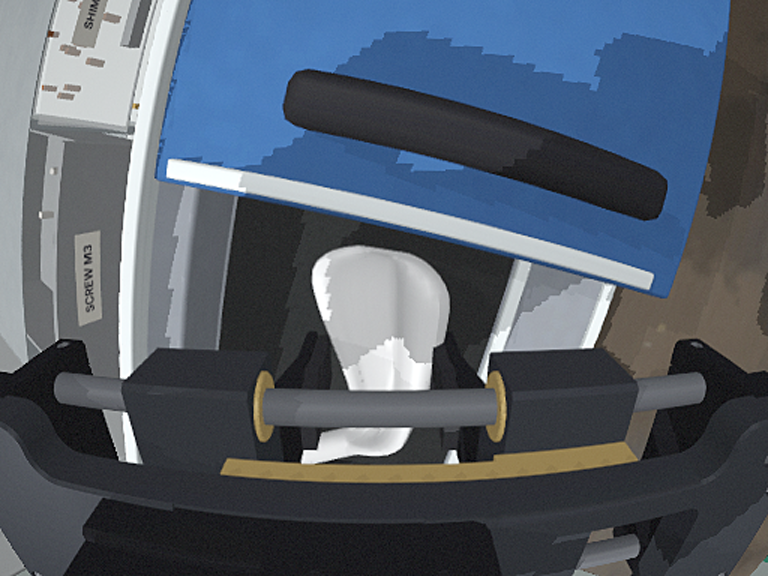

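View pics/side11.png

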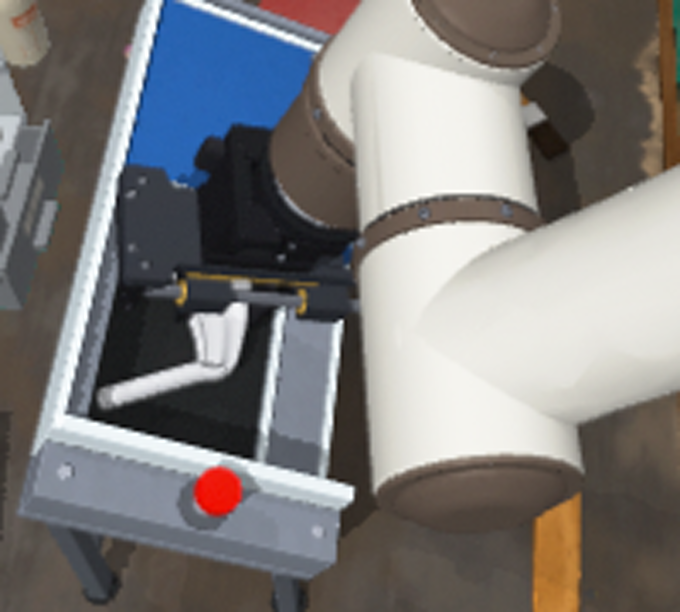

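>>> {"fn": "move_arm", "kwargs": {"motion": [0,0.08,0.06,-0.07,0,0,1,0,0.1,0.1,-0.07,0,0,1,0,0.1,0.13,-0.07,0,0,1,0,0.1,0.15,-0.07,0,0,1,0,0.1,0.15,-0.07,0,0,1]}}

```text
time_s: 12.32
tcp_pos: [0.6485, -0.1105, 0.1418]
ee_rot: [[0.216, -0.88, 0.423], [-0.971, -0.237, 0.002], [0.099, -0.411, -0.906]]
wrist_force: [0.2, -0.1, -1.9]
gripper_width: 0.453
```

```bash
python3 - <<'E'
from h import *
cmd(bed(-13,-28,8),Rtool(13.7,25))
E
```

```text
at [ 0.6485 -0.1105  0.1418] F [ 0.2 -0.1 -1.9] w 0.453 t 12.3
to [ 0.6498 -0.1099  0.1418] CMD [-0.01, -0.03, 0.02] [-0.01, 0.02, -0.0]
```

Weight is still carried (−1.9 N); a bit lower.

>>> {"fn": "move_arm", "kwargs": {"motion": [0,0,0.03,0,0,0,1,0,0,0.06,0,0,0,1,0,0,0.06,0,0,0,1]}}

```text
time_s: 12.57
tcp_pos: [0.6495, -0.1105, 0.1401]
ee_rot: [[0.216, -0.88, 0.423], [-0.971, -0.237, 0.002], [0.099, -0.411, -0.906]]
wrist_force: [-3.1, -0.3, 1.4]
gripper_width: 0.454
```

>>> {"fn": "move_arm", "kwargs": {"motion": [0,0,0,0,0,0,0,0,0,0,0,0,0,-0.2,0,0,0,0,0,0,-0.3,0,0,0,0,0,0,-0.3,0,0,0,0,0,0,-0.3,0,0,0,0,0,0,-0.3,0,0,-0.4,0,0,0,-0.3,0,0,-1.0,0,0,0,-0.3,0,0,-1.8,0,0,0,-0.3,0,0,-2.6,0,0,0,-0.3,0,0,-2.6,0,0,0,-0.3]}}

```text
time_s: 13.48
tcp_pos: [0.6073, -0.1108, 0.2422]
ee_rot: [[0.215, -0.875, 0.435], [-0.971, -0.238, 0.002], [0.102, -0.422, -0.901]]
wrist_force: [0.5, 0.1, 0.0]
gripper_width: 0.65
```

```bash
python3 - <<'E'
from h import *
cmd(bed(-13,-28,8),Rtool(13.7,25))
snap("wrist","wrist12.png",None,1.5)
snap("side","side12.png",(140,130,200,180),3.4)
E
```

```text
at [ 0.6073 -0.1108  0.2422] F [0.5 0.1 0. ] w 0.65 t 13.5
to [ 0.6498 -0.1099  0.1418] CMD [-0.05, 0.13, 2.72] [-0.15, -0.02, 0.01]
```

View pics/wrist12.png

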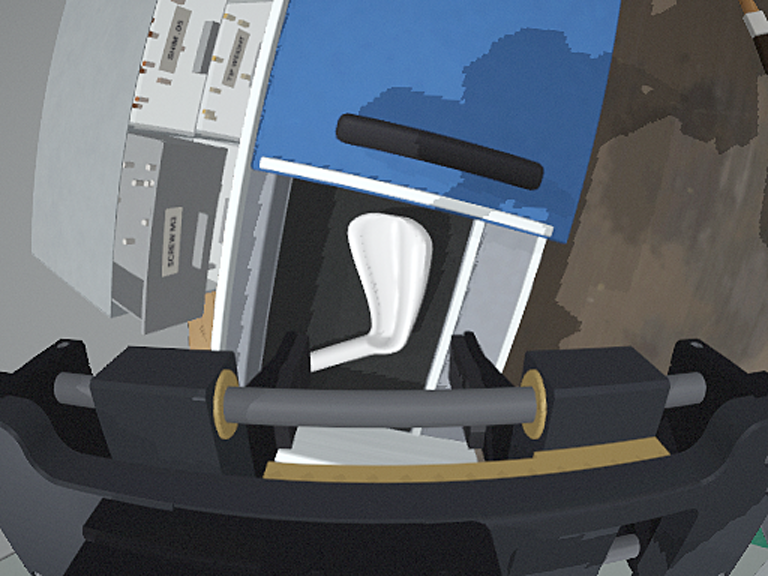

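View pics/side12.png

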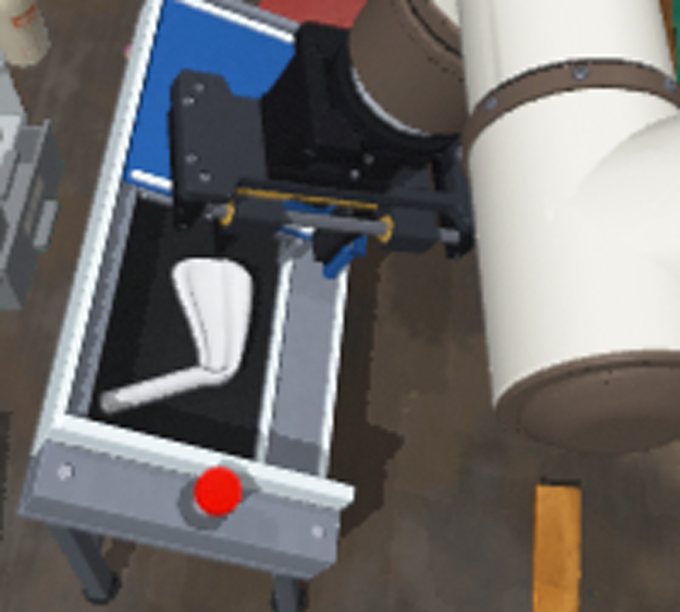

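```bash
python3 - <<'E'
from h import *
o=np.array([p[0],p[1],.14]); Rb=bedR(p[2])
def onbed(n,uv,zb):
    oo,v=ray(n,uv); oo=(oo-o)@Rb; v=v@Rb; return ((oo+v*(zb-oo[2])/v[2])*1000).round(1)
S=lambda u,v:(140+u/3.4,130+v/3.4)
for nm,uv,z in(("hosel",(103,404),.0135),("toe in",(174,265),.017),("toe out",(250,268),.017),("heel",(238,375),.017)):
    print(nm,onbed("side",S(*uv),z))
for nm,uv,z in(("toe in",(349,228),.017),("toe out",(430,240),.017),("heel",(408,345),.017)): print("w",nm,onbed("wrist",np.array(uv)/1.5,z))
# handle
print("handle near end w",onbed("wrist",np.array((540,178))/1.5,.078),onbed("wrist",np.array((340,125))/1.5,.078))
E
```

```text
hosel [47.2 56.2 13.5]
toe in [ 22.2 -51.2  17. ]
toe out [-30.5 -66.8  17. ]
heel [-34.5  13.9  17. ]
w toe in [ 12.9 -60.3  17. ]
w toe out [-34.9 -64.7  17. ]
w heel [-39.4   3.5  17. ]
handle near end w [ -67.2 -115.4   78. ] [  25.1 -115.1   78. ]
```

```bash
python3 - <<'E'
from h import *
cmd(bed(-20,-158,120),Rtool(0,25))
cmd(bed(-20,-158,62),Rtool(0,25))
E
```

```text
at [ 0.6059 -0.1106  0.2365] F [ 0.9 -0.  -1.4] w 0.65 t 13.6
to [ 0.5962 -0.24    0.2403] CMD [3.1, 0.94, -0.2] [-0.06, 0.02, 2.73]
at [ 0.6059 -0.1106  0.2365] F [ 0.9 -0.  -1.4] w 0.65 t 13.6
to [ 0.6207 -0.2399  0.1877] CMD [3.1, 0.95, 1.25] [-0.06, 0.02, 2.73]
```

>>> {"fn": "move_arm", "kwargs": {"motion": [3.1,0.94,-0.2,0,0,2.73,1,3.1,0.94,-0.2,0,0,2.73,1,3.1,0.94,-0.2,0,0,2.73,1,3.1,0.94,-0.2,0,0,2.73,1,3.1,0.94,-0.2,0,0,2.73,1,3.1,0.94,-0.2,0,0,2.73,1,3.1,0.94,-0.2,0,0,2.73,1,3.1,0.94,-0.2,0,0,2.73,1,3.1,0.94,-0.2,0,0,2.73,1]}}

```text
time_s: 14.33
tcp_pos: [0.5962, -0.2385, 0.2401]
ee_rot: [[0.004, -0.905, 0.426], [-1.0, -0.003, 0.003], [-0.002, -0.426, -0.905]]
wrist_force: [0.6, -0.6, 0.1]
gripper_width: 0.059
```

```bash
python3 - <<'E'
from h import *
cmd(bed(-20,-158,62),Rtool(0,25))
snap("side","side13.png",(140,100,200,180),3.4)
snap("scene","scene13.png",(140,80,200,170),3.4)
E
```

```text
at [ 0.5962 -0.2385  0.2401] F [ 0.6 -0.6  0.1] w 0.059 t 14.3
to [ 0.6207 -0.2399  0.1877] CMD [0.04, 0.01, 1.44] [-0.05, 0.03, 0.02]
```

View pics/side13.png

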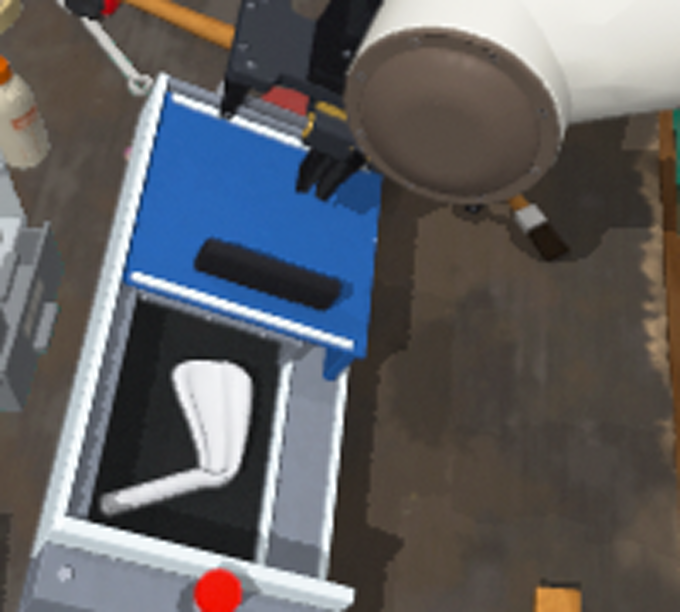

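View pics/scene13.png

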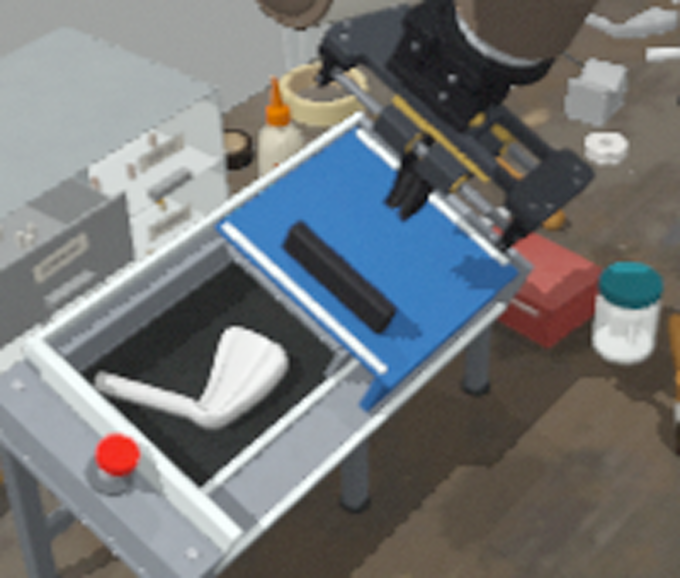

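>>> {"fn": "move_arm", "kwargs": {"motion": [0,0,0.5,0,0,0,1,0,0,1.0,0,0,0,1,0,0,1.35,0,0,0,1,0,0,1.44,0,0,0,1,0,0,1.44,0,0,0,1,-0.3,0,1.44,0,0,0,1,-0.6,0,1.44,0,0,0,1,-0.8,0,1.44,0,0,0,1,-1.0,0,1.44,0,0,0,1,-1.2,0,1.44,0,0,0,1,-1.4,0,1.44,0,0,0,1,-1.6,0,1.44,0,0,0,1,-1.6,0,1.44,0,0,0,1]}}

```text
time_s: 15.52
tcp_pos: [0.6206, -0.1734, 0.189]
ee_rot: [[0.005, -0.904, 0.427], [-1.0, -0.004, 0.004], [-0.002, -0.427, -0.904]]
wrist_force: [0.7, 0.8, -0.5]
gripper_width: 0.003
```

```bash
python3 - <<'E'
from h import *
cmd(bed(-20,38,62),Rtool(0,25))
snap("side","side14.png",(140,100,200,180),3.4)
E
```

```text
at [ 0.6206 -0.1734  0.189 ] F [ 0.7  0.8 -0.5] w 0.003 t 15.5
to [ 0.6205 -0.0439  0.1877] CMD [-3.24, 0.0, 0.04] [-0.06, 0.04, 0.03]
```

View pics/side14.png

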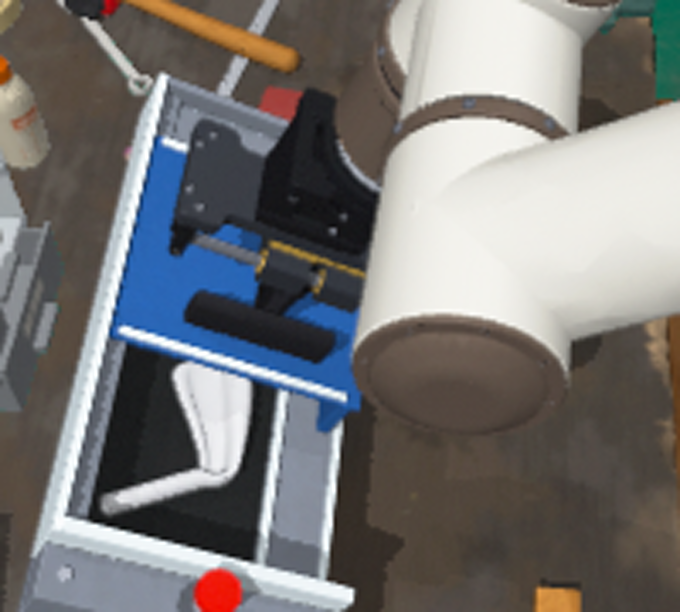

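>>> {"fn": "move_arm", "kwargs": {"motion": [-0.2,0,0.02,0,0,0,1,-0.4,0,0.02,0,0,0,1,-0.6,0,0.02,0,0,0,1,-0.8,0,0.02,0,0,0,1,-1.0,0,0.02,0,0,0,1,-1.2,0,0.02,0,0,0,1,-1.4,0,0.02,0,0,0,1,-1.6,0,0.02,0,0,0,1,-1.8,0,0.02,0,0,0,1,-2.0,0,0.02,0,0,0,1,-2.2,0,0.02,0,0,0,1,-2.4,0,0.02,0,0,0,1,-2.6,0,0.02,0,0,0,1,-2.75,0,0.02,0,0,0,1,-2.85,0,0.02,0,0,0,1,-2.95,0,0.02,0,0,0,1,-2.95,0,0.02,0,0,0,1]}}

```text
time_s: 16.98
tcp_pos: [0.6206, -0.0552, 0.1884]
ee_rot: [[0.005, -0.904, 0.428], [-1.0, -0.004, 0.004], [-0.002, -0.428, -0.904]]
wrist_force: [0.1, 0.2, 0.7]
gripper_width: 0.009
```

>>> {"fn": "move_arm", "kwargs": {"motion": [-0.08,0,0,0,0,0,1,-0.16,0,0,0,0,0,1,-0.22,0,0,0,0,0,1,-0.26,0,0,0,0,0,1,-0.3,0,0,0,0,0,1,-0.3,0,0,0,0,0,1]}}

```text
time_s: 17.48
tcp_pos: [0.6204, -0.046, 0.1884]
ee_rot: [[0.003, -0.905, 0.426], [-1.0, -0.003, 0.0], [0.001, -0.426, -0.905]]
wrist_force: [4.3, -15.3, -1.3]
gripper_width: 0.006
```

>>> {"fn": "move_arm", "kwargs": {"motion": [-0.05,0,0,0,0,0,1,-0.05,0,0,0,0,0,1,0.2,0,0,0,0,0,1,0.5,0,0,0,0,0,1,0.5,0,-0.6,0,0,0,1,0.5,0,-1.4,0,0,0,1,0.5,0,-1.8,0,0,0,1,0.5,0,-1.8,0,0,0,1]}}

```text
time_s: 18.15
tcp_pos: [0.5915, -0.0654, 0.2588]
ee_rot: [[0.004, -0.9, 0.435], [-1.0, -0.003, 0.002], [-0.0, -0.435, -0.9]]
wrist_force: [-0.4, 0.8, 0.6]
gripper_width: 0.009
```

```bash
python3 - <<'E'
from h import *
cmd(bed(-20,112,90),Rtool(0,25))
cmd(bed(-20,112,66),Rtool(0,25))
snap("side","side15.png",(140,130,200,180),3.4)
snap("scene","scene15.png",(110,110,200,170),3.4)
E
```

```text
at [ 0.5915 -0.0654  0.2588] F [-0.4  0.8  0.6] w 0.009 t 18.1
to [0.6087 0.0301 0.2131] CMD [-2.38, 0.1, 1.22] [-0.16, 0.02, 0.03]
at [ 0.5915 -0.0654  0.2588] F [-0.4  0.8  0.6] w 0.009 t 18.1
to [0.6188 0.0301 0.1914] CMD [-2.38, 0.11, 1.82] [-0.16, 0.02, 0.03]
```

View pics/side15.png

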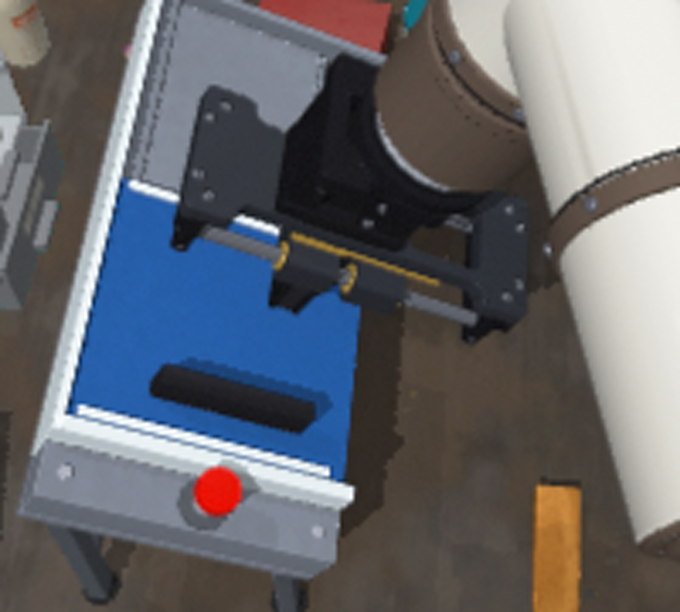

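View pics/scene15.png

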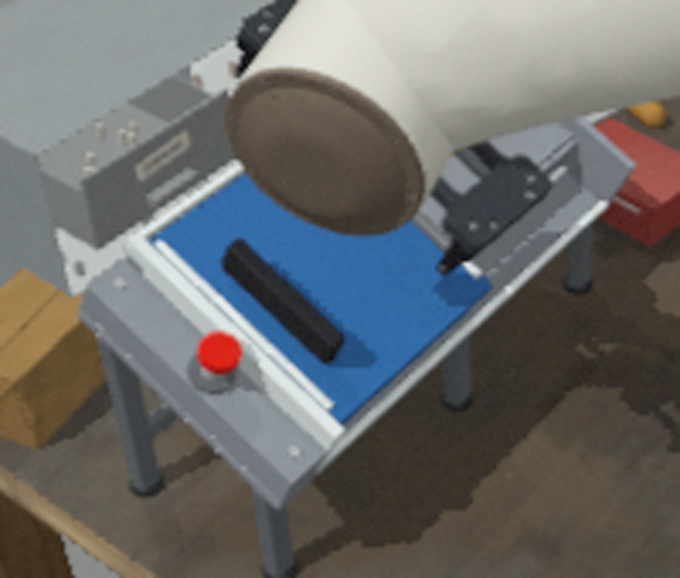

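```bash
python3 - <<'E'
from h import *
for n,f,off in(("side","side15",(140,130)),("scene","scene15",(110,110))):
    a=cv2.imread(f"pics/{f}.png")
    for o,c in((0,(0,255,0)),(.01,(0,255,255))):
        for l in([(-.07,.062-o,.078),(.03,.062-o,.078),(.03,.048-o,.078),(-.07,.048-o,.078),(-.07,.062-o,.078)],):
            cv2.polylines(a,[((proj(n,bedw(p,l))-off)*3.4).astype(int)],False,c,1)
    th=np.linspace(0,6.28,30); l=np.c_[-.02+.014*np.cos(th),.112+.014*np.sin(th),0*th+.066]
    cv2.polylines(a,[((proj(n,bedw(p,l))-off)*3.4).astype(int)],False,(0,255,0),1)
    l=[(-.11,.085,.054),(.06,.085,.054)]
    cv2.polylines(a,[((proj(n,bedw(p,l))-off)*3.4).astype(int)],False,(0,0,255),1)
    cv2.imwrite(f"pics/{f}o.png",a)
E
```

```text
(no output)
```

View pics/side15o.png

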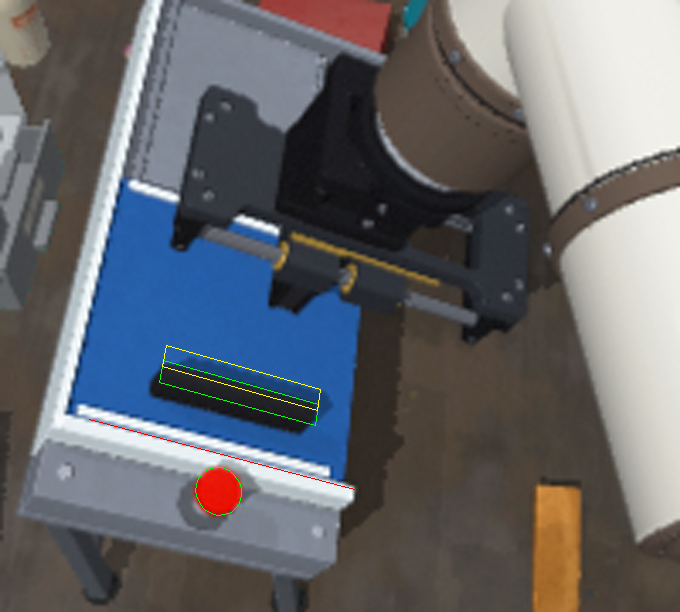

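View pics/scene15o.png

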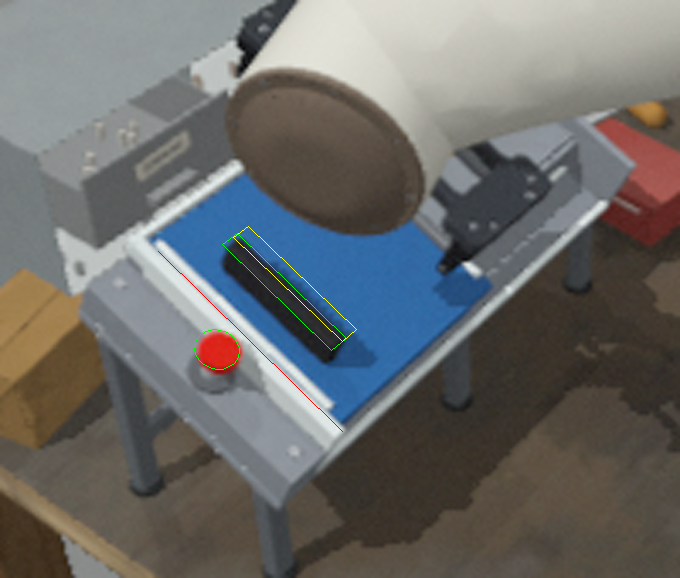

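>>> {"fn": "move_arm", "kwargs": {"motion": [-0.8,0.03,0.2,0,0,0,1,-1.6,0.06,0.4,0,0,0,1,-2.36,0.1,0.8,-0.16,0,0,1,-2.36,0.1,1.3,-0.16,0,0,1,-2.36,0.1,1.5,-0.16,0,0,1,-2.36,0.1,1.5,-0.16,0,0,1]}}

```text
time_s: 18.75
tcp_pos: [0.6107, 0.0287, 0.1942]
ee_rot: [[0.003, -0.912, 0.409], [-1.0, -0.003, -0.001], [0.002, -0.409, -0.912]]
wrist_force: [-0.6, -0.3, -0.1]
gripper_width: 0.01
```

```bash
python3 - <<'E'
from h import *
cmd(bed(-20,112,51),Rtool(0,25))
snap("side","side16.png",(140,180,150,130),4)
snap("scene","scene16.png",(110,130,150,130),4)
E
```

```text
at [0.6107 0.0287 0.1942] F [-0.6 -0.3 -0.1] w 0.01 t 18.8
to [0.6251 0.0301 0.1778] CMD [-0.03, -0.16, 0.52] [0.17, -0.01, 0.03]
```

View pics/side16.png

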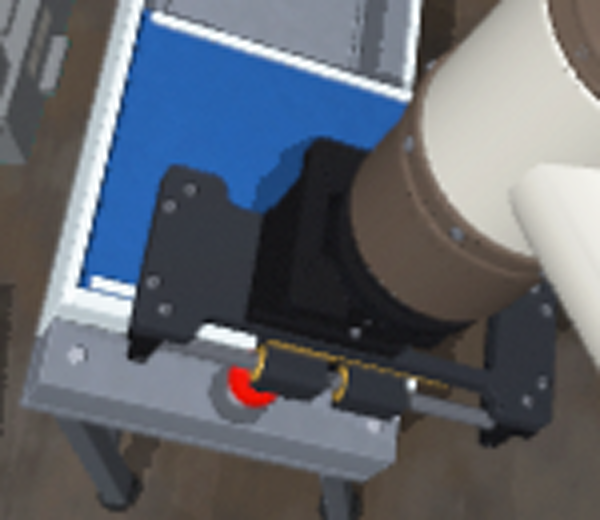

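View pics/scene16.png

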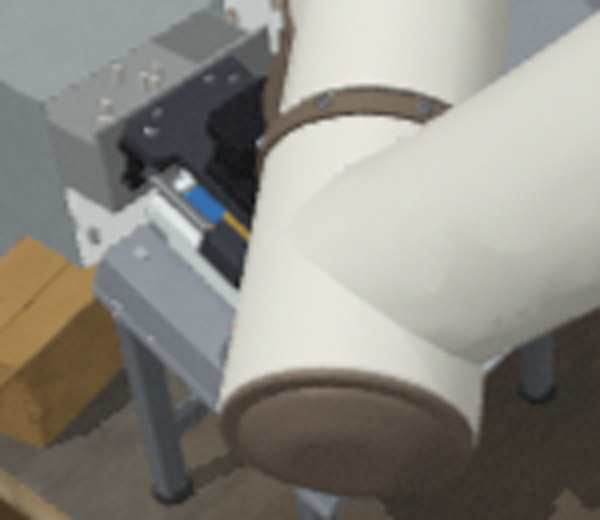

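>>> {"fn": "move_arm", "kwargs": {"motion": [-0.03,-0.16,0.0,0.17,0,0,1,-0.03,-0.16,0.15,0.17,0,0,1,-0.03,-0.16,0.25,0.17,0,0,1,-0.03,-0.16,0.35,0.17,0,0,1,-0.03,-0.16,0.45,0.17,0,0,1,-0.03,-0.16,0.52,0.17,0,0,1,-0.03,-0.16,0.52,0.17,0,0,1]}}

```text
time_s: 19.43
tcp_pos: [0.627, 0.0294, 0.1825]
ee_rot: [[0.002, -0.903, 0.43], [-1.0, -0.002, 0.001], [0.0, -0.43, -0.903]]
wrist_force: [-3.3, -1.1, 7.6]
gripper_width: 0.004
```

```bash
python3 - <<'E'
from h import *
cmd(bed(-20,112,51),Rtool(0,25)); s=r.sense(); print(s["wrist_force"]@bedR(p[2]), ((s["tcp_pos"]-bed(0,0,0))@bedR(p[2])*1000).round(1))
snap("side","side17.png",(140,180,150,130),4)
E
```

```text
at [0.627  0.0294 0.1825] F [-3.3 -1.1  7.6] w 0.004 t 19.4
to [0.6251 0.0301 0.1778] CMD [-0.02, 0.09, 0.09] [-0.09, 0.0, 0.02]
[ 0.21411927 -1.12363554  8.25919492] [-16.3 111.3  54.5]
```

View pics/side17.png

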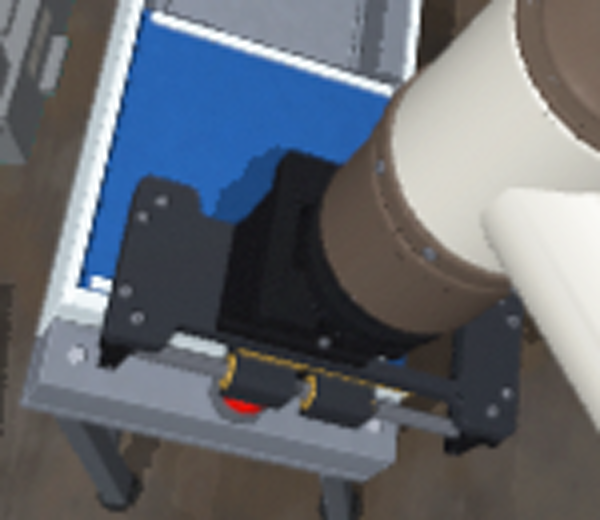

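Pressing with 8 N, about 11 mm in; go on to the stop (10 N and a sharp rise).

>>> {"fn": "move_arm", "kwargs": {"motion": [0,0,0.08,0,0,0,1,0,0,0.14,0,0,0,1,0,0,0.18,0,0,0,1,0,0,0.18,0,0,0,1]}}

```text
time_s: 19.82
tcp_pos: [0.6284, 0.0292, 0.1804]
ee_rot: [[0.002, -0.902, 0.432], [-1.0, -0.002, -0.0], [0.001, -0.432, -0.902]]
wrist_force: [-26.8, 6.2, 28.4]
gripper_width: 0.001
```

```bash
python3 - <<'E'
from h import *
s=r.sense(); print(s["wrist_force"]@bedR(p[2]), ((s["tcp_pos"]-bed(0,0,0))@bedR(p[2])*1000).round(1))
E
```

```text
[-12.28789218   6.19678228  37.11198546] [-15.9 111.1  52. ]
```

>>> {"fn": "move_arm", "kwargs": {"motion": [0,0,-0.05,0,0,0,1,0,0,-0.3,0,0,0,1,0,0,-0.8,0,0,0,1,0,0,-1.6,0,0,0,1,0,0,-2.4,0,0,0,1,0.8,1.0,-3.0,0,0,0,1,1.6,2.0,-3.2,0,0,0,1,2.4,3.0,-3.2,0,0,0,1,3.0,4.0,-3.2,0,0,0,1,4.0,5.0,-3.2,0,0,0,1,4.0,5.0,-3.2,0,0,0,1,4.0,5.0,-3.2,0,0,0,1]}}

```text
time_s: 20.82
tcp_pos: [0.3871, -0.1332, 0.2063]
ee_rot: [[-0.003, -0.904, 0.427], [-1.0, 0.003, -0.0], [-0.001, -0.427, -0.904]]
wrist_force: [-0.2, -0.2, -0.3]
gripper_width: 0.002
```

```bash
python3 - <<'E'
from h import *
s=r.sense(); print(s["tcp_pos"],s["wrist_force"])
snap("side","side18.png",(140,110,220,200),3)
snap("scene","scene18.png",(110,100,240,200),3)
E
```

```text
[ 0.38713743 -0.13315242  0.20627731] [-0.1566501  -0.23314159 -0.32099467]
```

View pics/side18.png

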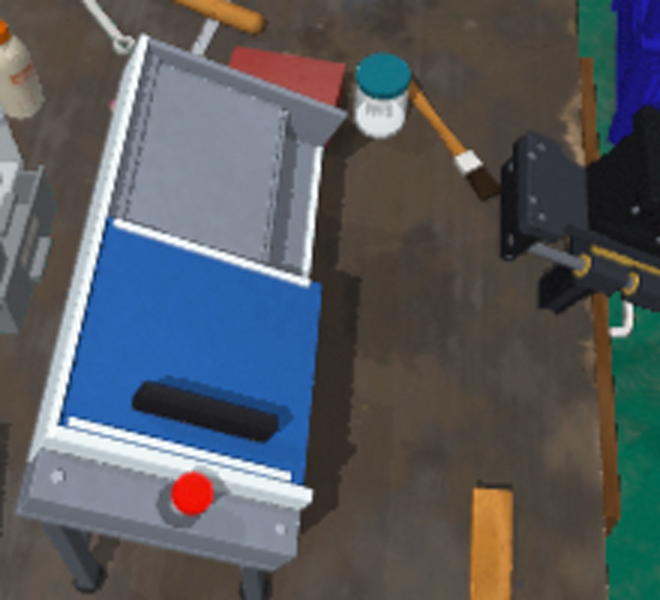

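View pics/scene18.png

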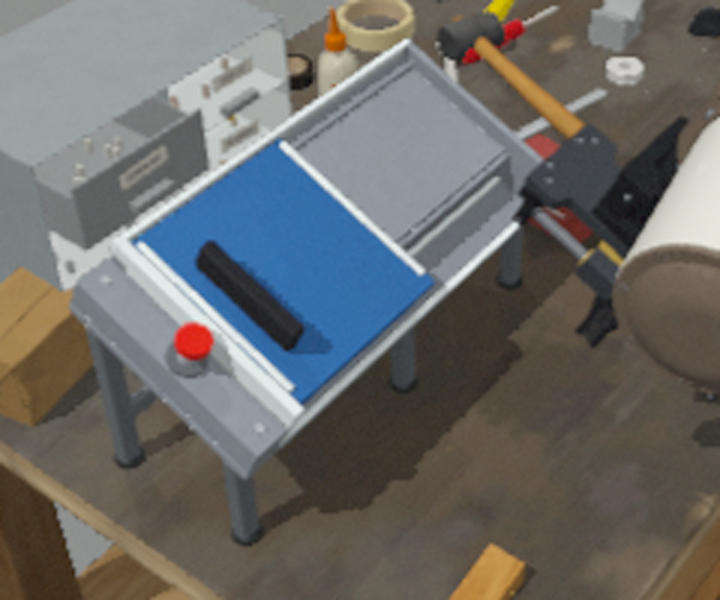

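```bash
python3 -c "
from station import r
print(r.finish_job())"
```

```text
the job is handed in; nothing more can be done
None
```

I finished every step of the task and handed the job in at about 21 s. It reported no verdict.

**What I did:**
- Lifted the wedge out of the track and laid it flat on the bench.
- Placed the iron head flat in the bay, its origin about 4 mm up the slope from the centre and within about 5 mm of it sideways.
- Pushed the door shut until it stopped against the jamb with about 15 N.
- Pressed the plunger until the force rose sharply from 8 N to 37 N, which I took as its stop, then let it spring back.

**Last checks:**
- The final pictures show the door shut, with the handle where it should be at zero opening.
- They also show the red cap fully out, the wedge on the bench, and the tin, jar and brush where they started.
- The arm was clear, with forces near zero.

**What I could not confirm:**
- The closed door hid the head, so I last saw it just before starting to shut the door.
- I judged the plunger's stop by force and about 14 mm of travel, not by a direct reading.
- The wrist camera was up to about 10 mm off the two fixed cameras on some points, so I relied mainly on the fixed ones.

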